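# Load the wash basket and hang it to drip

### The arm

A 7-joint arm with a two-finger parallel gripper is mounted at the origin on a cart in front of the work surface, level with it; the furniture and walls round the work are solid. World frame = base frame: x ahead of the robot, y to its left, z up, the work surface at z = 0. Lengths are in mm, angles in rad, forces in N, time in s.
With the tool pointing down it reaches from about 425 to 825 mm from the base axis. Payload 3.6 kg.
Tool frame: the origin (TCP) lies midway between the tips of the shut fingers; the grasp point (between the pads) lies 19 mm behind it; z points along the fingers, y is the line along which they close (so a half turn about z gives the same grasp; the last joint's range is limited). The gripper opens to 85 mm and grips with 20 to 120 N. Pads are 22 mm wide; open, the fingers measure 114 mm over their backs; the gripper's body (76 mm by 85 mm) begins 54 mm behind the grasp point. The pads swing forward as they close: fully open they stand 13 mm farther back than shut.
Start: joints at [-1.353, 0.615, -0.013, 1.423, 0.008, 1.103, -0.04], TCP at [157.503, 630.599, 231.297] pointing down, gripper open.
Joint ranges: [-3.12, 3.12], [-0.3, 2.06], [-1.34, 1.32], [0.26, 2.42], [-1.36, 4.5], [0.01, 1.98], [-2.84, 2.84]. Speed limits (rad/s): [2.79, 2.79, 3.14, 3.14, 3.14, 3.14, 3.14].

### API

Orientations are given as a unit quaternion [x, y, z, w].
In Python, from plant import env, vision, hand_in gives the robot as it stands.
- The arm moves only by the tool step_arm, never from a script. Its argument "motion" is a list of rows, each a list of 2 entries, a list of its own where there are three numbers: the shift along the tool's x, y, z in m, then the turn, a rotation vector about the tool's x, y, z in degrees. In form: [[[dx, dy, dz], [ax, ay, az]], ...]. A call has 1 to 5 rows; each row shifts and turns the commanded pose from where the row before left it, along the tool's axes as they then stand; what a row does not reach is not made up. A row lasts 1/12 s, in which the tool goes at most 41.7 mm and 7.16 degrees, less where a joint would pass 70% of its speed; a pose out of reach is approached as far as the arm can. A call is refused whole if a number of a shift passes 0.0417 or a number of a turn 7.16, either way. A call with a gripper value outside its range is refused whole. "claw" is the closure in counts, from 0 (fully open) to 255 (shut), set as the call begins (left out, the last holds). The fingers move at their own pace and stop on an object; "grip_force" is the grip in N (left out, the last holds). Time passes only in rows, so rows that do not move let the fingers close. It gives the time, the measured TCP pose, the force, the opening and the grip force at its end, in the units of the state.
- env.get_obs(): the state, without advancing time (a new reading comes with each control period).
- vision.grab_frame(name): name is "scene" or "top" or "wrist"; returns the picture (384x512x3 uint8, red, green, blue); there is no depth.
- vision.camera_info(name): a dict with "fx", "fy", "cx", "cy" (pixels), "R" (3x3) and "t" (3): a world point X has camera coordinates R X + t. Camera axes: x right, y down, z forward; pixel columns grow to the right and rows downward; lengths in mm; the calibration is good to about 2 mm. A picture is of the moment at which its call begins: read the wrist's pose just before it. camera_info takes no time and is no camera call; for the wrist camera it gives the pose at the moment of the call.
- hand_in(): hands the job in; it is judged then, once.
The state is a dict: "clock": time; "joints": joint angles; "joint_velocities": joint speeds; "joint_efforts": joint torques, N m; "ee_pos": TCP position; "ee_rot": TCP orientation; "ft_force": force on the tool from outside, world axes, zero at the start; "wrist_torque": the same for the moment, N m; "opening": finger opening in mm; "gripper_force": force on a finger pad.
Only numpy, scipy, OpenCV 4.12 (cv2) and the standard library are available. Lean on these libraries where they do the work, as an engineer would, in place of code of your own. Each camera call takes 0.05 s, during which the arm holds its last target. There are 200 camera calls.

### The job

The small pipe adaptors on the bench have just been washed. While the wash basket stands on the bench, put every adaptor into it, standing upright on its hexagon at the bottom of a cell, one to a cell; then swing the basket's handle up and hang the loaded basket by its handle over both prongs of the double hook on the drip stand, so that it hangs free, level and still. Leave the spanner, the disc weight, the pot and the tape where they are.

Things in the scene. Friction and masses are not known exactly. Their poses are not given: they have to be found in the camera images.
- basket: Loose aluminium wash basket, 87 x 128 x 24 mm (x, y, z), 0.45 kg. Origin: centre of the underside. Six cells of 36 x 36 mm, centred at x = +-20.5 mm and y = -41, 0, +41 mm; walls and dividers 5 mm thick, tops at z = 24 mm; cell floor at z = 5 mm. An ear at each y end (26 mm wide, outer face y = +-68 mm, up to z = 54 mm) carries the handle hinge: axis along y through x = 0, z = 45 mm.
- handle (a joint): Hinge of the basket's bail handle (rad), about the basket's +y axis: 0 = folded down to the basket's -x side (10 degrees above level), 1.396 = straight up, at its stop. It is stiff (0.06 N m) and stays where it is left.
- handle_bar (a point): Middle of the handle's grip bar: a round steel bar of 12 mm diameter and 118 mm length along the basket's y axis, 95 mm from the hinge axis; its two legs (8 mm thick) are at y = +-71 mm. Upright, it is 140 mm above the basket's underside.
- drip_stand: Fixed steel stand. Origin: on the bench below the hook's seat; -x is the way the hook points (roughly to the robot). Drip dish 150 x 180 x 14 mm around the origin; foot 16 mm high behind it; post of 18 mm diameter at x = +97 mm up to hook height. Hook: two parallel prongs, 9 mm thick, at y = +-32 mm, joined by a crossbar at the post; 55 mm free between them for fingers.
- hook_seat (a point): Where the middle of the bar lies when hung, 202 mm above the bench; axes as drip_stand. From the crossbar (94 mm behind, +x) the prongs slope gently down to here, then turn up at 45 degrees to tips 31 mm in front (-x), tops 21 mm above this point. The bar must come in over the tips from the -x side, its middle at least 30 mm above this point, and then be let down between tips and post.
- adaptor_a: Steel pipe adaptor, loose, 60 g, 32 mm tall, standing on the bench; hexagon 22 mm across flats (25 over corners), threaded stem 15 mm diameter. Origin: centre of the hexagon's underside, z along the stem; hexagon from z = 0 to 14 mm, stem from 14 to 32 mm. May be absent.
- adaptor_b: Steel pipe adaptor, loose, 60 g, 32 mm tall, standing on the bench; hexagon 22 mm across flats (25 over corners), threaded stem 15 mm diameter. Origin: centre of the hexagon's underside, z along the stem; hexagon from z = 0 to 14 mm, stem from 14 to 32 mm. May be absent.
- adaptor_c: Steel pipe adaptor, loose, 60 g, 32 mm tall, standing on the bench; hexagon 22 mm across flats (25 over corners), threaded stem 15 mm diameter. Origin: centre of the hexagon's underside, z along the stem; hexagon from z = 0 to 14 mm, stem from 14 to 32 mm. May be absent.
- adaptor_d: Steel pipe adaptor, loose, 60 g, 32 mm tall, standing on the bench; hexagon 22 mm across flats (25 over corners), threaded stem 15 mm diameter. Origin: centre of the hexagon's underside, z along the stem; hexagon from z = 0 to 14 mm, stem from 14 to 32 mm. May be absent.
- adaptor_e: Steel pipe adaptor, loose, 60 g, 32 mm tall, standing on the bench; hexagon 22 mm across flats (25 over corners), threaded stem 15 mm diameter. Origin: centre of the hexagon's underside, z along the stem; hexagon from z = 0 to 14 mm, stem from 14 to 32 mm. May be absent.
- adaptor_f: Brass pipe adaptor, loose, 60 g, 32 mm tall, standing on the bench; hexagon 19 mm across flats (22 over corners), threaded stem 13 mm diameter. Origin: centre of the hexagon's underside, z along the stem; hexagon from z = 0 to 14 mm, stem from 14 to 32 mm. May be absent.
- spanner: Bystander: steel combination spanner, 153 mm long, lying flat; origin at its middle. Leave alone.
- disc_weight: Bystander: flat slotted steel disc, 60 mm diameter, 12 mm high. Leave alone.
- pot: Bystander: pot with a screw lid, 60 mm diameter, 43 mm high. Leave alone.
- thread_tape: Bystander: roll of black tape, 62 mm diameter, 19 mm high. Leave alone.

How it is judged (in metres and radians):
On the way:
1. every adaptor stands upright in a cell of the basket while the basket stands on the bench (x of adaptor_a in the frame of basket between -0.04 and 0.04 m and y of adaptor_a in the frame of basket between -0.06 and 0.06 m and z of adaptor_a in the frame of basket between 0 and 0.01 m and angle between the z axis of each of adaptor_a, adaptor_b, adaptor_c, adaptor_d, adaptor_e, adaptor_f and the z axis of basket, either way round below 0.3 rad and angle between each of adaptor_a, adaptor_b, adaptor_c, adaptor_d, adaptor_e, adaptor_f's own z axis and vertical below 0.6 rad and x of adaptor_b in the frame of basket between -0.04 and 0.04 m and y of adaptor_b in the frame of basket between -0.06 and 0.06 m and z of adaptor_b in the frame of basket between 0 and 0.01 m and x of adaptor_c in the frame of basket between -0.04 and 0.04 m and y of adaptor_c in the frame of basket between -0.06 and 0.06 m and z of adaptor_c in the frame of basket between 0 and 0.01 m and x of adaptor_d in the frame of basket between -0.04 and 0.04 m and y of adaptor_d in the frame of basket between -0.06 and 0.06 m and z of adaptor_d in the frame of basket between 0 and 0.01 m and x of adaptor_e in the frame of basket between -0.04 and 0.04 m and y of adaptor_e in the frame of basket between -0.06 and 0.06 m and z of adaptor_e in the frame of basket between 0 and 0.01 m and x of adaptor_f in the frame of basket between -0.04 and 0.04 m and y of adaptor_f in the frame of basket between -0.06 and 0.06 m and z of adaptor_f in the frame of basket between 0 and 0.01 m and height (world z) of basket below 0.008 m and angle between basket's own z axis and vertical below 0.05 rad), for 0.2 s.
At the end, for the whole second after the job is handed in: The handle bar lies in both prongs (middle within 12 mm of the seat along the hook, 8 mm in height, 22 mm sideways); the basket hangs clear, within 0.25 rad of level, slower than 30 mm/s; every adaptor stands on a cell floor (origin under 10 mm above basket underside), within 0.3 rad of square (x of adaptor_a in the frame of basket between -0.04 and 0.04 m and y of adaptor_a in the frame of basket between -0.06 and 0.06 m and z of adaptor_a in the frame of basket between 0 and 0.01 m and angle between the z axis of each of adaptor_a, adaptor_b, adaptor_c, adaptor_d, adaptor_e, adaptor_f and the z axis of basket, either way round below 0.3 rad and angle between each of adaptor_a, adaptor_b, adaptor_c, adaptor_d, adaptor_e, adaptor_f's own z axis and vertical below 0.6 rad and x of adaptor_b in the frame of basket between -0.04 and 0.04 m and y of adaptor_b in the frame of basket between -0.06 and 0.06 m and z of adaptor_b in the frame of basket between 0 and 0.01 m and x of adaptor_c in the frame of basket between -0.04 and 0.04 m and y of adaptor_c in the frame of basket between -0.06 and 0.06 m and z of adaptor_c in the frame of basket between 0 and 0.01 m and x of adaptor_d in the frame of basket between -0.04 and 0.04 m and y of adaptor_d in the frame of basket between -0.06 and 0.06 m and z of adaptor_d in the frame of basket between 0 and 0.01 m and x of adaptor_e in the frame of basket between -0.04 and 0.04 m and y of adaptor_e in the frame of basket between -0.06 and 0.06 m and z of adaptor_e in the frame of basket between 0 and 0.01 m and x of adaptor_f in the frame of basket between -0.04 and 0.04 m and y of adaptor_f in the frame of basket between -0.06 and 0.06 m and z of adaptor_f in the frame of basket between 0 and 0.01 m and x of handle_bar in the frame of hook_seat between -0.012 and 0.012 m and y of handle_bar in the frame of hook_seat between -0.022 and 0.022 m and z of handle_bar in the frame of hook_seat between -0.008 and 0.008 m and angle between basket's own z axis and vertical below 0.25 rad and height (world z) of basket above 0.03 m and linear speed of basket below 0.03 m/s); the robot touches nothing.
It fails at once if the spanner is moved more than 30 mm (distance of spanner from where it was at the start of the episode above 0.03 m).
It fails at once if the disc weight is moved more than 30 mm (distance of disc_weight from where it was at the start of the episode above 0.03 m).
It fails at once if the pot is moved more than 30 mm (distance of pot from where it was at the start of the episode above 0.03 m).
It fails at once if the thread tape is moved more than 30 mm (distance of thread_tape from where it was at the start of the episode above 0.03 m).
Of adaptor_a, adaptor_b, adaptor_c, adaptor_d, adaptor_e, adaptor_f only 4 to 6 are there at a start; the rules pass over those that are not, and their reading is None.
At some moment in a run one of adaptor_a, adaptor_b, adaptor_c, adaptor_d, adaptor_e, adaptor_f may be knocked a few centimetres aside while the robot is not near it.
It also fails if it takes over 210 s, if anything falls off the work surface, if the arm or the gripper's body presses on something with over 40 N, if the wrist force passes 120 N, or if a joint passes its speed limit or range.

## Working session

There is one attempt and no reset: what is moved stays moved. The work goes in short steps, Python scripts to look and compute and a tool call to move; the robot and the scene stay as the last step left them, time stands still between calls to the robot, and variables do not carry over. Pictures are saved under pics/ and viewed, at most 16 in all, crops included, and the job is handed in when it is done.

Besides the shell and the picture viewer there is one more tool, called after ">>>" as name(argument=value, ...), one argument or row to a line, values as JSON. step_arm: Moves the arm, as the interface text tells. Its arguments: {"type":"object","properties":{"motion":{"type":"array","items":{"type":"array"}},"claw":{"type":"number"},"grip_force":{"type":"number"}},"required":["motion"]}

```bash
ls; mkdir -p pics
python3 - <<'E'
from plant import env, vision
import cv2, numpy as np
o=env.get_obs(); print({k:np.round(v,3) for k,v in o.items()})
for n in ("scene","top","wrist"):
    c=vision.camera_info(n); print(n,{k:np.round(v,3).tolist() for k,v in c.items()})
    f=vision.grab_frame(n); cv2.imwrite(f"pics/{n}0.png",f[:,:,::-1])
a=[cv2.imread(f"pics/{n}0.png") for n in("scene","top")]
cv2.imwrite("pics/topbig0.png",cv2.resize(a[1],(800,600),interpolation=cv2.INTER_CUBIC))
E
```

```text
pics
{'clock': np.float64(0.0), 'joints': array([-1.352,  0.616, -0.013,  1.425,  0.008,  1.103, -0.04 ]), 'joint_velocities': array([-0.001, -0.   , -0.   , -0.001, -0.001, -0.001, -0.001]), 'joint_efforts': array([-0.0000e+00, -4.6923e+01,  2.5900e-01, -1.7104e+01,  1.0000e-02,
        1.0000e-02, -0.0000e+00]), 'ee_pos': array([157.341, 629.867, 230.121]), 'ee_rot': array([ 0.122,  0.993, -0.001, -0.   ]), 'ft_force': array([-0.095,  0.699,  0.057]), 'wrist_torque': array([-0.026,  0.002, -0.001]), 'gripper_force': np.float64(0.0), 'opening': np.float64(85.493)}
scene {'fx': 392.256, 'fy': 392.256, 'cx': 249.235, 'cy': 180.902, 'R': [[-0.536, -0.844, 0.009], [-0.406, 0.248, -0.88], [0.74, -0.475, -0.476]], 't': [297.212, 339.596, 594.572]}
top {'fx': 437.503, 'fy': 437.503, 'cx': 250.723, 'cy': 195.009, 'R': [[0.02, -1.0, 0.002], [-0.999, -0.02, -0.05], [0.05, -0.001, -0.999]], 't': [0.699, 579.246, 1407.344]}
wrist {'fx': 279.453, 'fy': 279.453, 'cx': 258.679, 'cy': 193.085, 'R': [[0.243, 0.97, -0.001], [0.927, -0.232, 0.294], [0.285, -0.072, -0.956]], 't': [-648.921, -38.425, 379.785]}
```

View pics/topbig0.png

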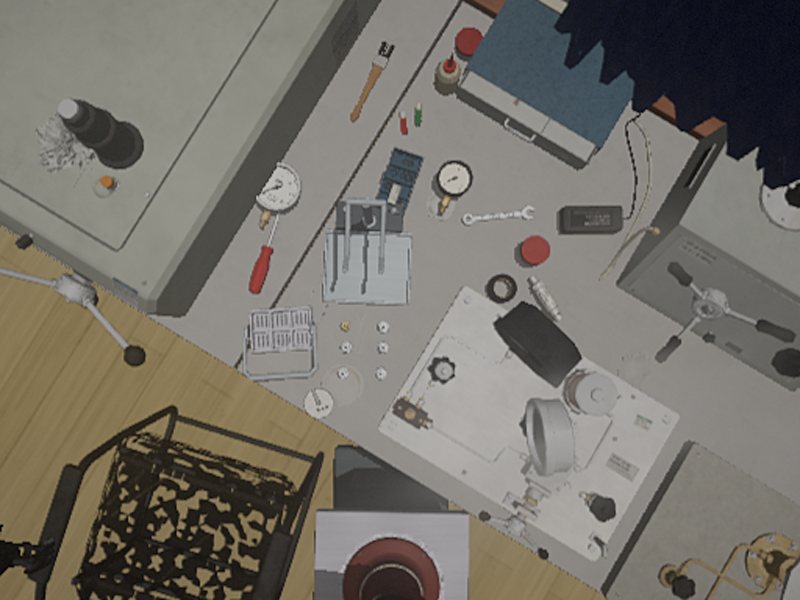

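View pics/scene0.png

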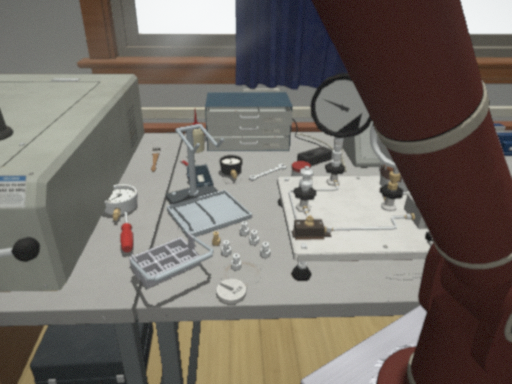

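Top view (800-scale): brass adaptor (346,326), steel ones (383,327), (346,348), (382,348), (344,373), (381,373). The basket is at (280,340) with its handle folded towards the robot, the drip stand is around (370,250) and the disc weight is at (318,403). I'll move the wrist camera over the work.

>>> step_arm(
  motion=[
    [[-0.028,-0.028,0],[0,0,0]],
    [[-0.028,-0.028,0],[0,0,0]],
    [[-0.028,-0.028,0],[0,0,0]],
    [[-0.028,-0.028,0],[0,0,0]],
    [[-0.028,-0.028,0],[0,0,0]],
  ],
)

```text
clock: 0.57
ee_pos: [260.0, 458.9, 231.0]
ee_rot: [0.122, 0.993, -0.0, -0.0]
ft_force: [0.2, -0.4, 0.1]
opening: 85.3
gripper_force: 0.0
```

>>> step_arm(
  motion=[
    [[-0.028,-0.028,0],[0,0,0]],
    [[-0.028,-0.028,0],[0,0,0]],
    [[-0.028,-0.028,0],[0,0,0]],
    [[-0.028,-0.028,0],[0,0,0]],
    [[-0.028,-0.028,0],[0,0,0]],
  ],
)

```text
clock: 0.98
ee_pos: [361.8, 289.2, 231.3]
ee_rot: [0.122, 0.993, -0.0, -0.0]
ft_force: [1.1, -0.1, -0.5]
opening: 85.2
gripper_force: 0.0
```

>>> step_arm(
  motion=[
    [[-0.028,-0.028,0],[0,0,0]],
    [[-0.028,-0.028,0],[0,0,0]],
    [[-0.028,-0.028,0],[0,0,0]],
    [[-0.028,-0.028,0],[0,0,0]],
    [[0,0,0],[0,0,0]],
  ],
)

```text
clock: 1.4
ee_pos: [447.1, 145.9, 231.5]
ee_rot: [0.13, 0.992, -0.002, 0.002]
ft_force: [0.8, 0.4, 0.6]
opening: 85.6
gripper_force: 0.0
```

```bash
cat > h.py <<'E'
from plant import env, vision
import cv2, numpy as np
from scipy.spatial.transform import Rotation as Ro
def snap(name,file=None):
    c=vision.camera_info(name); f=vision.grab_frame(name)[:,:,::-1].copy()
    if file: cv2.imwrite("pics/"+file,f); np.savez("pics/"+file+".npz",**c)
    return f,c
def plane(c,u,v,z):
    "pixel -> world on height z"
    R,t=np.array(c["R"]),np.array(c["t"]); C=-R.T@t
    d=R.T@np.array([(u-c["cx"])/c["fx"],(v-c["cy"])/c["fy"],1])
    return C+d*(z-C[2])/d[2]
def proj(c,X):
    p=np.array(c["R"])@np.array(X,float)+np.array(c["t"]); return np.array([c["cx"]+c["fx"]*p[0]/p[2],c["cy"]+c["fy"]*p[1]/p[2]])
def tool(): 
    o=env.get_obs(); return np.array(o["ee_pos"]),Ro.from_quat(o["ee_rot"])
def to(X):
    "shift in tool axes (m) to reach world X"
    p,r=tool(); return np.round(r.inv().apply(np.array(X)-p)/1000,4)
def yaw():
    "world yaw of tool x axis reversed, deg (0: tool y = world y)"
    y=tool()[1].as_matrix()[:,1]; return np.degrees(np.arctan2(-y[0],y[1]))
E
python3 - <<'E'
from h import *
print(tool()[0],yaw(),env.get_obs()["joints"])
f,c=snap("wrist","w1.png"); print(-np.array(c["R"]).T@c["t"])
cv2.imwrite("pics/w1b.png",cv2.resize(f,(800,600),interpolation=cv2.INTER_CUBIC))
E
```

```text
[447.10443988 145.85161808 231.4934806 ] -14.90433688783224 [-0.43474783  0.338503    0.09257787  1.92580058 -0.0317406   0.87753422
  0.9835317 ]
[374.48829071 165.50446828 374.58032047]
```

View pics/w1b.png

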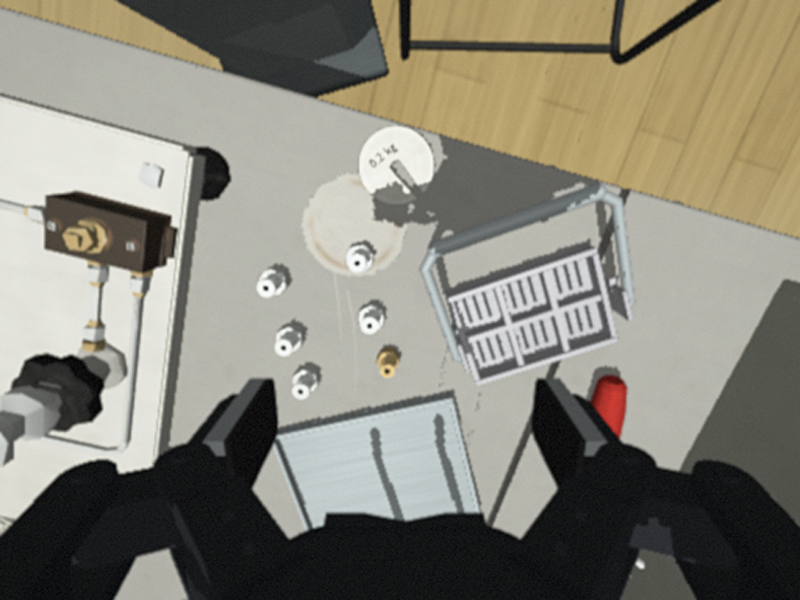

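The wrist view (800-scale) shows six adaptors with bores at (267,287), (285,348), (301,392), (355,264), (368,325) and (388,370, brass). The basket rim corners are near (450,298), (597,250), (616,340) and (478,383). I'll convert these and check the sizes.

Run:
```python
from h import *
c=dict(np.load("pics/w1.png.npz")); f=cv2.imread("pics/w1.png")
k=512/800
for u,v in [(267,287),(285,348),(301,392),(355,264),(368,325),(388,370)]:
    print("ad",np.round(plane(c,u*k,v*k,32)[:2],1))
P=[plane(c,u*k,v*k,24)[:2] for u,v in [(450,298),(597,250),(616,340),(478,383)]]
print(np.round(P,1), [round(float(np.linalg.norm(P[i]-P[(i+1)%4])),1) for i in range(4)], np.mean(P,0))
d=P[1]-P[0]+P[2]-P[3]; print("basket y-axis yaw",np.degrees(np.arctan2(-d[0],d[1])))
for n,u,v,z in [("dish",277,437,14),("dish",453,393,14),("disc",398,165,12)]: print(n,np.round(plane(c,u*k,v*k,z)[:2],1))
B=[plane(c,u*k,v*k,61)[:2] for u,v in [(432,250),(603,190)]]; print("bar",B,np.linalg.norm(B[0]-B[1]))
cr=f[150:270,150:410]; cv2.imwrite("pics/c1.png",cv2.resize(cr,None,fx=3,fy=3,interpolation=cv2.INTER_CUBIC))
```

```text
ad [436.9  32.2]
ad [491.5  28.3]
ad [534.7  27.8]
ad [437. 107.]
ad [489.6 102.4]
ad [533.8 107.5]
[[486.8 174.2]
 [477.8 298.5]
 [560.5 304.1]
 [570.4 180.4]] [124.6, 82.9, 124.2, 83.9] [523.86489657 239.3075816 ]
basket y-axis yaw 4.3731315609077175
dish [583.1 -17.5]
dish [580.2 156.3]
disc [372.7 159.8]
bar [array([436.12898188, 168.97107143]), array([425.74932763, 294.02144796])] 125.48041238861026
```

View pics/c1.png

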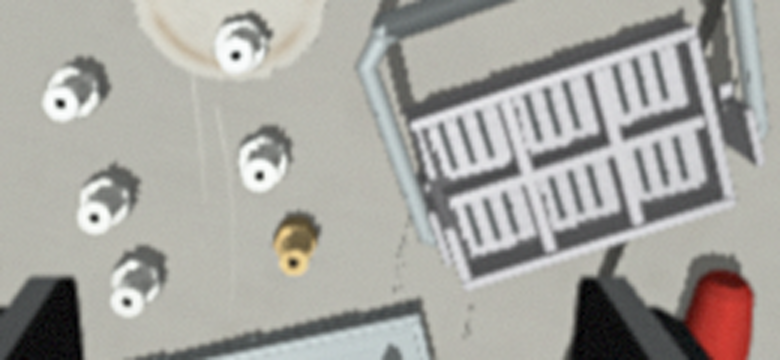

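Six adaptors are measured consistently. The basket is at about (524,239), yaw 4.4°, and its rim sides read about 3% short, so I'll check it again close up. Next I'll turn the tool so it closes along the basket's x axis.

>>> step_arm(
  motion=[
    [[0,0,0],[0,0,7.07]],
    [[0,0,0],[0,0,7.07]],
    [[0,0,0],[0,0,7.07]],
    [[0,0,0],[0,0,7.07]],
    [[0,0,0],[0,0,7.07]],
  ],
  claw=135,
  grip_force=30,
)

```text
clock: 1.87
ee_pos: [442.0, 156.6, 231.1]
ee_rot: [0.419, 0.908, -0.0, -0.001]
ft_force: [0.2, 0.7, -0.0]
opening: 39.9
gripper_force: 0.0
```

>>> step_arm(
  motion=[
    [[0,0,0],[0,0,7.07]],
    [[0,0,0],[0,0,7.07]],
    [[0,0,0],[0,0,7.07]],
    [[0,0,0],[0,0,7.07]],
    [[0,0,0],[0,0,7.07]],
  ],
)

```text
clock: 2.28
ee_pos: [441.9, 156.7, 231.1]
ee_rot: [0.675, 0.738, -0.0, -0.001]
ft_force: [-0.2, 1.2, -0.9]
opening: 40.2
gripper_force: 0.0
```

>>> step_arm(
  motion=[
    [[0,0,0.02],[0,0,0]],
    [[0,0,0.02],[0,0,0]],
    [[0,0,0],[0,0,0]],
  ],
)

```text
clock: 2.53
ee_pos: [439.6, 156.2, 188.4]
ee_rot: [0.673, 0.74, -0.003, -0.002]
ft_force: [-0.9, 0.9, -0.3]
opening: 40.0
gripper_force: 0.0
```

Run:
```python
from h import *
p,r=tool(); print(p,np.round(r.as_matrix(),3).tolist(),env.get_obs()["joints"],env.get_obs()["opening"])
f,c=snap("wrist","w2.png"); print(-np.array(c["R"]).T@c["t"])
cv2.imwrite("pics/w2b.png",cv2.resize(f,(800,600),interpolation=cv2.INTER_CUBIC))
```

```text
[439.5940698  156.16709196 188.37969086] [[-0.095, 0.995, -0.007], [0.996, 0.095, -0.002], [-0.001, -0.008, -1.0]] [-0.64937959  0.41204865  0.36461735  1.99287982 -0.20494288  0.77943471
 -0.07035036] 40.017136898717574
[433.57135449 230.43641932 331.69401631]
```

View pics/w2b.png

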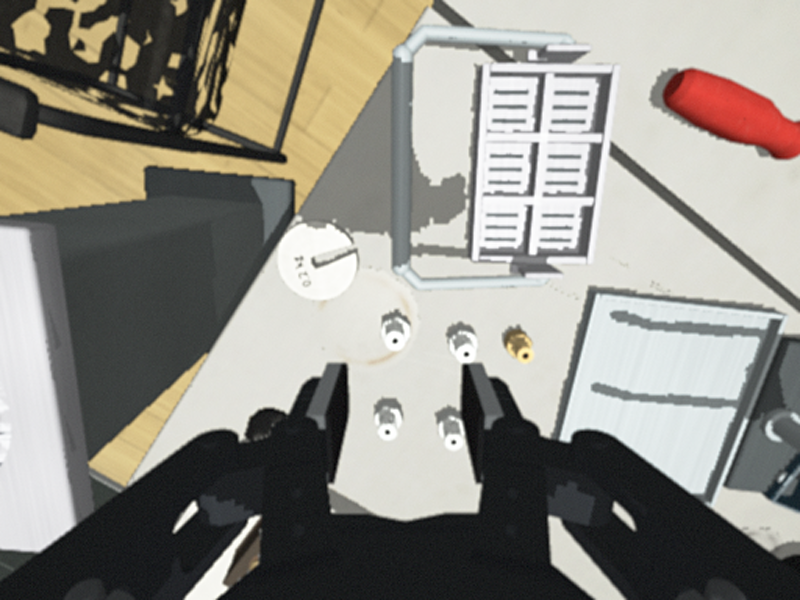

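Here the bores are at (396,338), (465,352), (525,354 brass), (388,433) and (454,442), and the rim corners are at about (481,64), (620,66), (592,264) and (473,262).

Run:
```python
from h import *
c=dict(np.load("pics/w2.png.npz")); f=cv2.imread("pics/w2.png")
k=512/800
for u,v in [(396,338),(465,352),(525,354),(388,433),(454,442)]:
    print("ad",np.round(plane(c,u*k,v*k,32)[:2],1))
P=[plane(c,u*k,v*k,24)[:2] for u,v in [(473,262),(481,64),(620,66),(592,264)]]
print(np.round(P,1), [round(float(np.linalg.norm(P[i]-P[(i+1)%4])),1) for i in range(4)], np.mean(P,0))
d=P[1]-P[0]+P[2]-P[3]; print("yaw",np.degrees(np.arctan2(-d[0],d[1])))
# TCP check: projected
p,r=tool(); print("tcp px",proj(c,p)/k)
print("dish",[np.round(plane(c,u*k,v*k,14)[:2],1) for u,v in [(592,290),(783,317)]])
p,r=tool(); print("to brass z100",to([534,107,100]),"yaw err deg",np.degrees(np.arctan2(r.as_matrix()[1,1],r.as_matrix()[0,1])))
cr=f[30:190,290:410]; cv2.imwrite("pics/c2.png",cv2.resize(cr,None,fx=3.7,fy=3.7,interpolation=cv2.INTER_CUBIC))
```

```text
ad [437.  110.4]
ad [489.1 104.2]
ad [533.7 106.9]
ad [437.9  29.4]
ad [490.9  26.3]
[[486.9 170.7]
 [474.1 297.2]
 [561.5 304.2]
 [571.8 177.4]] [127.1, 87.7, 127.3, 85.2] [523.56848653 237.35657276]
yaw 5.22072961585194
tcp px [406.99376993 384.3898121 ]
dish [array([580.7, 156. ]), array([730.5, 148.9])]
to brass z100 [-0.0576  0.0887  0.0895] yaw err deg 5.394732888974009
```

View pics/c2.png

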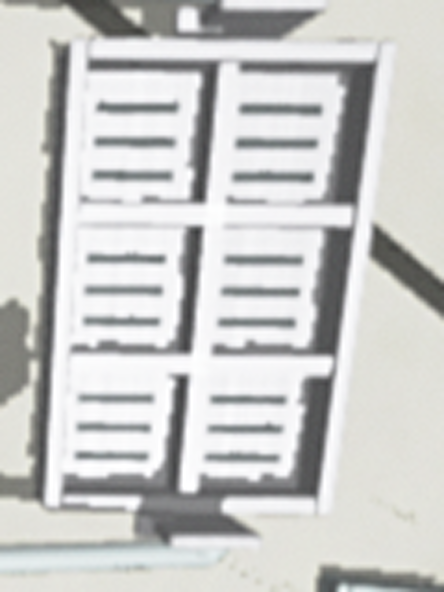

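>>> step_arm(
  motion=[
    [[-0.0144,0.0222,0.0224],[0,0,0]],
    [[-0.0144,0.0222,0.0224],[0,0,0]],
    [[-0.0144,0.0222,0.0224],[0,0,0]],
    [[-0.0144,0.0222,0.0224],[0,0,0]],
    [[0,0,0],[0,0,0]],
  ],
)

```text
clock: 3.0
ee_pos: [539.5, 102.6, 98.9]
ee_rot: [0.675, 0.737, -0.002, 0.001]
ft_force: [0.5, -0.2, 0.2]
opening: 40.4
gripper_force: 0.0
```

>>> step_arm(
  motion=[
    [[0,0,0],[0,0,0]],
  ],
)

```text
clock: 3.08
ee_pos: [537.1, 105.5, 101.2]
ee_rot: [0.674, 0.738, -0.001, -0.0]
ft_force: [-0.2, 0.5, 0.4]
opening: 40.1
gripper_force: 0.0
```

Run:
```python
from h import *
f,c=snap("wrist","w3.png"); k=512/800
p,r=tool(); print(p,r.as_matrix().round(4).tolist()); print("expect px",proj(c,[533.8,107.2,32]),"tcp", proj(c,p))
g=cv2.resize(f,(800,600),interpolation=cv2.INTER_CUBIC);cv2.imwrite("pics/w3b.png",g)
print("to",to([533.8,107.2,22]))
```

```text
[536.63390837 106.5860758  102.08990962] [[-0.0919, 0.9958, -0.0004], [0.9958, 0.0919, 0.0005], [0.0006, -0.0004, -1.0]]
expect px [254.57348314 201.91241144] tcp [257.77138109 243.41873991]
to [ 0.0008 -0.0027  0.0801]
```

View pics/w3b.png

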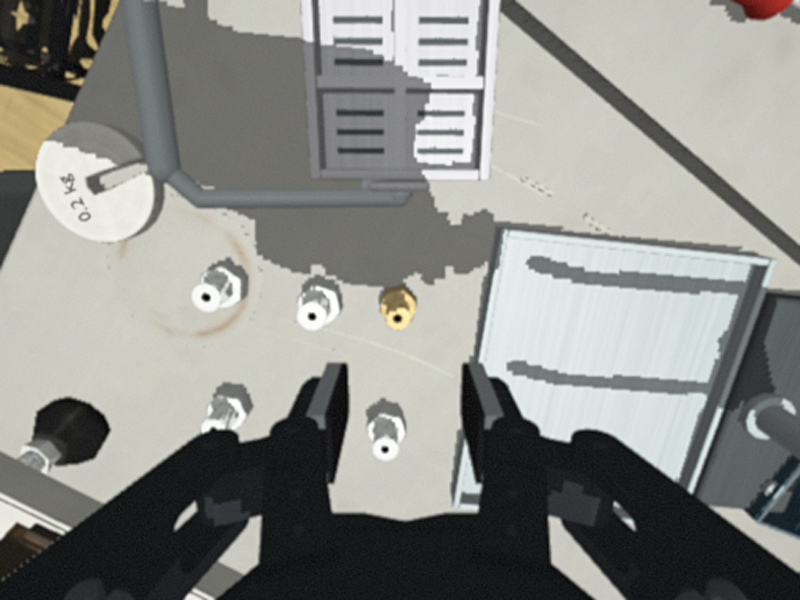

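The bore is at (398,318), within 2 px of the prediction. Descend and grasp.

>>> step_arm(
  motion=[
    [[0.0008,-0.0027,0.02],[0,0,0]],
    [[0,0,0.03],[0,0,0]],
    [[0,0,0.02],[0,0,0]],
    [[0,0,0.01],[0,0,0]],
    [[0,0,0],[0,0,0]],
  ],
)

```text
clock: 3.55
ee_pos: [532.3, 107.9, 21.2]
ee_rot: [0.673, 0.74, -0.001, -0.001]
ft_force: [0.8, 1.0, 0.1]
opening: 40.3
gripper_force: 0.0
```

>>> step_arm(
  motion=[
    [[0,0,0],[0,0,0]],
    [[0,0,0],[0,0,0]],
    [[0,0,0],[0,0,0]],
    [[0,0,0],[0,0,0]],
    [[0,0,0],[0,0,0]],
  ],
  claw=255,
)

```text
clock: 3.97
ee_pos: [534.9, 107.0, 23.3]
ee_rot: [0.674, 0.739, 0.001, 0.001]
ft_force: [-1.2, -0.2, 7.7]
opening: 11.1
gripper_force: 29.5
```

>>> step_arm(
  motion=[
    [[0,0,-0.03],[0,0,0]],
    [[0,0,-0.03],[0,0,0]],
    [[0,0,0],[0,0,0]],
    [[0,0,0],[0,0,0]],
  ],
)

```text
clock: 4.3
ee_pos: [535.1, 106.8, 83.5]
ee_rot: [0.674, 0.739, 0.002, 0.001]
ft_force: [0.6, 0.3, -0.7]
opening: 10.9
gripper_force: 29.2
```

Run:
```python
from h import *
p,r=tool(); print(p,yaw()); 
print("cell +x-41, z60",to([547.6,198,75]))
```

```text
[535.07312789 106.81660557  83.50006741] -84.72609633189491
cell +x-41, z60 [0.0896 0.0208 0.0086]
```

>>> step_arm(
  motion=[
    [[0.03,0.007,-0.008],[0,0,0]],
    [[0.03,0.007,0],[0,0,0]],
    [[0.0304,0.0071,0],[0,0,0]],
    [[0,0,0],[0,0,0]],
    [[0,0,0],[0,0,0]],
  ],
)

```text
clock: 4.72
ee_pos: [545.0, 201.6, 88.1]
ee_rot: [0.672, 0.741, -0.001, -0.001]
ft_force: [0.2, -0.4, 0.3]
opening: 10.7
gripper_force: 29.2
```

Run:
```python
from h import *
f,c=snap("wrist","w4.png"); k=512/800
p,r=tool(); print(p,r.as_matrix().round(4).tolist())
g=cv2.resize(f,(800,600),interpolation=cv2.INTER_CUBIC);cv2.imwrite("pics/w4b.png",g)
print("to",to([547.8,198.8,30]))
for w in ([561.5+4,304,24],[524+43.5*.9965+64*.0837,238+43.5*.0837-64*.9965,24],[524-43.5*.9965+64*.0837,238-43.5*.0837-64*.9965,24]): print(proj(c,w)/k)
```

```text
[545.25866981 198.91032447  88.26294698] [[-0.0938, 0.9956, -0.0028], [0.9956, 0.0938, -0.0013], [-0.001, -0.0029, -1.0]]
to [-0.0003  0.0027  0.0583]
[473.37053441 107.37242387]
[452.52825838 370.23683939]
[285.64152216 368.13163939]
```

View pics/w4b.png

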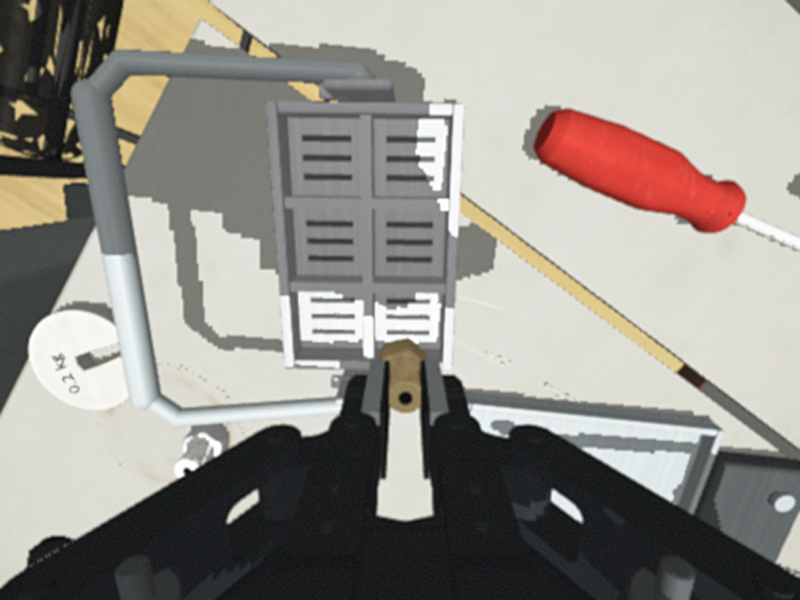

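The gripped brass adaptor hangs upright. The rim corners at (452,365) and (285,366) are about 2 mm beyond my estimate in y, so I take the basket centre as (524, 239.5). Lower it and release.

>>> step_arm(
  motion=[
    [[0.0012,0.0027,0.02],[0,0,0]],
    [[0,0,0.02],[0,0,0]],
    [[0,0,0.012],[0,0,0]],
    [[0,0,0.005],[0,0,0]],
    [[0,0,0.001],[0,0,0]],
  ],
)

```text
clock: 5.18
ee_pos: [548.1, 198.4, 30.3]
ee_rot: [0.674, 0.738, -0.002, -0.001]
ft_force: [-0.5, -0.4, -0.6]
opening: 10.8
gripper_force: 29.3
```

>>> step_arm(
  motion=[
    [[0,0,0],[0,0,0]],
    [[0,0,0],[0,0,0]],
    [[0,0,0],[0,0,0]],
  ],
)

```text
clock: 5.43
ee_pos: [549.8, 200.1, 32.7]
ee_rot: [0.674, 0.739, 0.001, 0.0]
ft_force: [0.1, -1.3, -1.0]
opening: 10.6
gripper_force: 29.3
```

>>> step_arm(
  motion=[
    [[0,0,0],[0,0,0]],
    [[0,0,0],[0,0,0]],
    [[0,0,0],[0,0,0]],
  ],
  claw=175,
)

```text
clock: 5.68
ee_pos: [549.4, 200.2, 32.2]
ee_rot: [0.674, 0.739, 0.0, 0.0]
ft_force: [-0.1, 0.1, -0.5]
opening: 26.8
gripper_force: 0.0
```

>>> step_arm(
  motion=[
    [[0,0,-0.02],[0,0,0]],
    [[0,0,-0.02],[0,0,0]],
    [[0,0,-0.02],[0,0,0]],
    [[0,0,0],[0,0,0]],
    [[0,0,0],[0,0,0]],
  ],
)

```text
clock: 6.1
ee_pos: [549.8, 200.3, 92.9]
ee_rot: [0.674, 0.739, 0.001, 0.001]
ft_force: [-0.7, -0.6, -1.1]
opening: 26.6
gripper_force: 0.0
```

Run:
```python
from h import *
f,c=snap("wrist","w5.png"); k=512/800
p,r=tool(); print(p,r.as_matrix().round(4).tolist())
print(proj(c,[547.8,200.3,37]))
cr=f[50:330,150:330]; cv2.imwrite("pics/c5.png",cv2.resize(cr,None,fx=2,fy=2,interpolation=cv2.INTER_CUBIC))
print("to A2",to([489.4,103.3,90]))
```

```text
[548.860896   200.20161571  91.7834863 ] [[-0.0922, 0.9957, 0.0001], [0.9957, 0.0922, 0.0003], [0.0003, 0.0001, -1.0]]
[255.46572657 209.97607105]
to A2 [-0.091  -0.0681  0.0018]
```

View pics/c5.png

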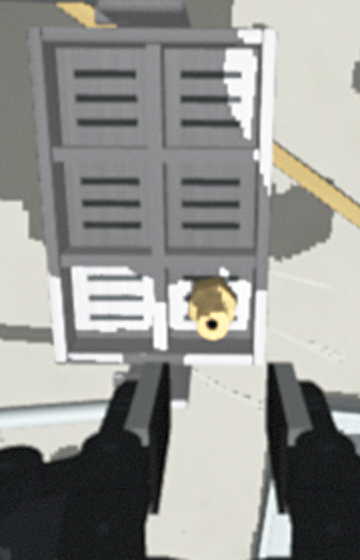

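The brass adaptor stands in its cell, with its bore within 1.5 px of the prediction. Next is the adaptor at (489,103). I'll add a bore detector to check for knocks without viewing pictures.

>>> step_arm(
  motion=[
    [[-0.0303,-0.0227,0],[0,0,0]],
    [[-0.0303,-0.0227,0],[0,0,0]],
    [[-0.0304,-0.0227,0],[0,0,0]],
    [[0,0,0],[0,0,0]],
    [[0,0,0],[0,0,0]],
  ],
  claw=135,
)

```text
clock: 6.57
ee_pos: [487.6, 100.6, 90.9]
ee_rot: [0.676, 0.737, -0.002, -0.001]
ft_force: [0.5, 1.2, 0.3]
opening: 40.0
gripper_force: 0.0
```

```bash
cat >> h.py <<'E'
def bores(f,c,z=32,lo=70):
    "bright stem tops with a dark bore -> list of (px, world xy at height z)"
    g=cv2.cvtColor(f,cv2.COLOR_BGR2GRAY); cl=cv2.morphologyEx(g,cv2.MORPH_CLOSE,cv2.getStructuringElement(2,(9,9)))
    m=((cv2.subtract(cl,g)>lo)&(cl>215)).astype(np.uint8)
    n,_,s,ce=cv2.connectedComponentsWithStats(m); out=[]
    for i in range(1,n):
        w,h,a=s[i,2:]
        if 3<=a<=60 and max(w,h)<=9 and min(w,h)>=2: out.append((ce[i].round(1).tolist(),int(a),plane(c,*ce[i],z)[:2].round(1).tolist()))
    return out
def look(z=32):
    f,c=snap("wrist"); r=bores(f,c,z)
    for x in r:
        if 400<x[2][0]<600 and -50<x[2][1]<320: print("bore",x)
    return f,c
E
python3 - <<'E'
from h import *
print(tool()[0],yaw(),env.get_obs()["opening"])
f,c=look(); cv2.imwrite("pics/w6.png",f); print("exp",[proj(c,[*q,32]).round(1) for q in [(437,108.7),(489.4,103.3),(437.4,30.8),(491.2,27.3),(534.7,27.8)]])
print("to",to([489.4,103.3,22]))
E
```

```text
[487.63878384 100.57356148  90.90278204] -84.99560618244574 40.025268889771894
bore ([263.0, 39.0], 15, [480.3, 217.3])
bore ([335.3, 69.4], 14, [529.9, 203.4])
bore ([333.0, 83.0], 4, [529.8, 194.9])
bore ([294.5, 113.7], 23, [506.4, 172.8])
bore ([210.6, 189.5], 8, [450.2, 112.7])
bore ([254.2, 202.8], 12, [483.9, 105.1])
bore ([261.4, 205.6], 28, [489.5, 103.3])
bore ([288.5, 276.5], 4, [517.6, 42.8])
bore ([247.0, 283.8], 4, [483.7, 32.8])
bore ([253.8, 290.6], 19, [489.9, 26.6])
exp [array([193. , 193.1]), array([261.3, 205.5]), array([191.8, 281.6]), array([255.4, 290. ]), array([306.4, 293.4])]
to [0.0006 0.0006 0.069 ]
```

>>> step_arm(
  motion=[
    [[0.0003,0,0.02],[0,0,0]],
    [[0,0,0.03],[0,0,0]],
    [[0,0,0.014],[0,0,0]],
    [[0,0,0.006],[0,0,0]],
    [[0,0,0],[0,0,0]],
  ],
)

```text
clock: 7.03
ee_pos: [489.1, 104.6, 20.0]
ee_rot: [0.673, 0.74, -0.001, -0.001]
ft_force: [-0.4, 0.1, 0.2]
opening: 40.0
gripper_force: 0.0
```

>>> step_arm(
  motion=[
    [[0,0,0],[0,0,0]],
    [[0,0,0],[0,0,0]],
    [[0,0,0],[0,0,0]],
    [[0,0,0],[0,0,0]],
    [[0,0,0],[0,0,0]],
  ],
  claw=255,
)

```text
clock: 7.45
ee_pos: [490.2, 103.7, 22.5]
ee_rot: [0.674, 0.739, 0.001, 0.001]
ft_force: [-0.3, 0.5, 1.6]
opening: 13.0
gripper_force: 29.3
```

>>> step_arm(
  motion=[
    [[0,0,-0.035],[0,0,0]],
    [[0,0,-0.035],[0,0,0]],
    [[0,0,0],[0,0,0]],
    [[0,0,0],[0,0,0]],
  ],
)

```text
clock: 7.78
ee_pos: [491.0, 103.8, 93.7]
ee_rot: [0.674, 0.739, 0.002, 0.001]
ft_force: [-0.6, -0.0, -1.0]
opening: 12.8
gripper_force: 29.4
```

Run:
```python
from h import *
print(tool()[0]); print("to",to([507,196.9,90])); snap("wrist","w7.png")
```

```text
[491.01035497 103.78393147  93.6665503 ]
to [0.0912 0.0245 0.0039]
```

>>> step_arm(
  motion=[
    [[0.0304,0.0082,0],[0,0,0]],
    [[0.0304,0.0082,0],[0,0,0]],
    [[0.0304,0.0081,0],[0,0,0]],
    [[0,0,0],[0,0,0]],
    [[0,0,0],[0,0,0]],
  ],
)

```text
clock: 8.25
ee_pos: [504.2, 199.1, 90.0]
ee_rot: [0.672, 0.741, -0.001, -0.001]
ft_force: [0.7, -0.3, -0.3]
opening: 13.4
gripper_force: 29.4
```

>>> step_arm(
  motion=[
    [[0,0,0],[0,0,0]],
  ],
)

```text
clock: 8.33
ee_pos: [504.5, 195.7, 90.4]
ee_rot: [0.674, 0.739, -0.002, -0.0]
ft_force: [-0.4, -1.3, -1.5]
opening: 13.0
gripper_force: 29.4
```

>>> step_arm(
  motion=[
    [[0,0,0.02],[0,0,0]],
    [[0,0,0.02],[0,0,0]],
    [[0,0,0.016],[0,0,0]],
    [[0,0,0.006],[0,0,0]],
    [[0,0,0],[0,0,0]],
  ],
)

```text
clock: 8.75
ee_pos: [504.5, 194.3, 28.5]
ee_rot: [0.675, 0.738, -0.002, -0.001]
ft_force: [0.0, 1.0, -0.3]
opening: 12.9
gripper_force: 29.4
```

>>> step_arm(
  motion=[
    [[0,0,0],[0,0,0]],
    [[0,0,0],[0,0,0]],
    [[0,0,0],[0,0,0]],
  ],
)

```text
clock: 9.0
ee_pos: [506.1, 196.2, 30.3]
ee_rot: [0.674, 0.739, 0.0, 0.0]
ft_force: [0.0, 0.4, 0.9]
opening: 12.9
gripper_force: 29.4
```

>>> step_arm(
  motion=[
    [[0,0,0],[0,0,0]],
    [[0,0,0],[0,0,0]],
    [[0,0,0],[0,0,0]],
  ],
  claw=175,
)

```text
clock: 9.25
ee_pos: [505.8, 196.7, 30.1]
ee_rot: [0.674, 0.739, 0.0, 0.0]
ft_force: [-0.7, -0.8, -0.1]
opening: 26.9
gripper_force: 0.0
```

>>> step_arm(
  motion=[
    [[0,0,-0.02],[0,0,0]],
    [[0,0,-0.03],[0,0,0]],
    [[0,0,-0.02],[0,0,0]],
    [[0,0,0],[0,0,0]],
    [[0,0,0],[0,0,0]],
  ],
)

```text
clock: 9.67
ee_pos: [506.3, 196.9, 100.9]
ee_rot: [0.674, 0.739, 0.001, 0.001]
ft_force: [-0.3, -0.1, -0.6]
opening: 26.8
gripper_force: 0.0
```

Run:
```python
from h import *
print(tool()[0],yaw())
f,c=look(37); cv2.imwrite("pics/w8.png",f); print("exp",proj(c,[507,196.9,37]))
print("to A1",to([437,108.7,100]))
```

```text
[506.30573799 196.92239595 100.94145623] -84.70787130133743
bore ([333.5, 65.5], 12, [548.2, 303.2])
bore ([333.5, 83.5], 4, [550.2, 291.9])
bore ([337.2, 83.6], 5, [552.7, 292.1])
bore ([271.7, 111.3], 3, [509.4, 269.5])
bore ([334.8, 125.7], 6, [555.9, 263.8])
bore ([343.0, 125.8], 4, [561.8, 264.3])
bore ([331.3, 134.1], 37, [554.4, 257.7])
bore ([318.1, 139.9], 14, [545.5, 252.6])
bore ([317.8, 151.1], 10, [546.5, 244.5])
bore ([317.5, 161.5], 8, [547.4, 236.7])
bore ([259.5, 186.7], 10, [505.9, 213.2])
bore ([293.4, 186.9], 11, [531.9, 215.4])
bore ([313.2, 188.0], 30, [547.3, 215.9])
bore ([266.6, 190.8], 5, [511.7, 210.4])
bore ([262.1, 198.1], 11, [508.8, 204.2])
bore ([269.7, 196.3], 3, [514.5, 206.2])
bore ([312.8, 199.6], 5, [548.4, 206.6])
bore ([134.8, 207.2], 35, [409.8, 187.7])
bore ([302.5, 205.5], 12, [541.0, 201.0])
bore ([256.4, 208.3], 21, [505.1, 195.4])
bore ([311.0, 208.8], 26, [548.1, 198.9])
bore ([255.8, 220.0], 42, [505.5, 185.5])
bore ([140.6, 233.2], 20, [413.6, 165.6])
bore ([176.0, 264.4], 7, [442.3, 139.4])
exp [258.97933108 206.7122922 ]
to A1 [-0.0813 -0.0762 -0.0002]
```

>>> step_arm(
  motion=[
    [[-0.0271,-0.0254,0],[0,0,0]],
    [[-0.0271,-0.0254,0],[0,0,0]],
    [[-0.0271,-0.0254,0],[0,0,0]],
    [[0,0,0],[0,0,0]],
    [[0,0,0],[0,0,0]],
  ],
  claw=135,
)

```text
clock: 10.13
ee_pos: [434.8, 106.5, 98.9]
ee_rot: [0.675, 0.738, -0.002, -0.001]
ft_force: [0.3, -0.4, -0.3]
opening: 40.1
gripper_force: 0.0
```

```bash
cat >> h.py <<'E'
def near(X,z=32,d=25,file=None):
    f,c=snap("wrist",file)
    for x in bores(f,c,z):
        if np.hypot(*(np.array(x[2])-X[:2]))<d: print("bore",x)
    print("exp px",proj(c,[*X[:2],z]).round(1),"tool",tool()[0].round(1),round(yaw(),1))
E
python3 - <<'E'
from h import *
near([437,108.7],file="w9.png"); near([437.4,30.8]); print(to([437,108.7,22]))
E
```

```text
bore ([269.3, 185.0], 30, [441.6, 123.9])
bore ([266.1, 194.0], 9, [439.8, 116.3])
bore ([252.5, 198.5], 4, [429.4, 111.7])
bore ([260.1, 203.1], 22, [435.8, 108.4])
exp px [261.7 202.8] tool [436.6 108.1  99.1] -84.8
bore ([261.8, 268.7], 13, [444.7, 50.9])
bore ([239.3, 270.7], 3, [425.6, 47.2])
bore ([244.3, 280.3], 3, [430.6, 38.0])
bore ([250.9, 288.4], 17, [436.9, 30.3])
exp px [251.5 288. ] tool [437.5 109.1  99.2] -84.7
[-0.0004 -0.0005  0.0772]
```

>>> step_arm(
  motion=[
    [[-0.0002,-0.0006,0.03],[0,0,0]],
    [[0,0,0.03],[0,0,0]],
    [[0,0,0.012],[0,0,0]],
    [[0,0,0.005],[0,0,0]],
    [[0,0,0],[0,0,0]],
  ],
)

```text
clock: 10.65
ee_pos: [436.6, 109.1, 21.3]
ee_rot: [0.673, 0.739, -0.001, -0.001]
ft_force: [0.0, 0.1, -0.1]
opening: 40.5
gripper_force: 0.0
```

>>> step_arm(
  motion=[
    [[0,0,0],[0,0,0]],
    [[0,0,0],[0,0,0]],
    [[0,0,0],[0,0,0]],
    [[0,0,0],[0,0,0]],
    [[0,0,0],[0,0,0]],
  ],
  claw=255,
)

```text
clock: 11.07
ee_pos: [437.3, 108.6, 23.4]
ee_rot: [0.674, 0.739, 0.001, 0.001]
ft_force: [-0.3, -0.0, 1.8]
opening: 13.2
gripper_force: 29.2
```

>>> step_arm(
  motion=[
    [[0,0,-0.03],[0,0,0]],
    [[0,0,-0.035],[0,0,0]],
    [[0,0,-0.022],[0,0,0]],
    [[0,0,0],[0,0,0]],
    [[0,0,0],[0,0,0]],
  ],
)

```text
clock: 11.48
ee_pos: [437.2, 108.7, 110.8]
ee_rot: [0.674, 0.739, 0.001, 0.001]
ft_force: [0.9, 0.2, -0.5]
opening: 12.9
gripper_force: 29.3
```

>>> step_arm(
  motion=[
    [[0.0306,0.0195,0],[0,0,0]],
    [[0.0306,0.0195,0],[0,0,0]],
    [[0.0306,0.0196,0],[0,0,0]],
    [[0.0306,0.0196,0],[0,0,0]],
    [[0,0,0],[0,0,0]],
  ],
)

```text
clock: 11.9
ee_pos: [504.7, 246.6, 107.8]
ee_rot: [0.67, 0.742, 0.003, -0.001]
ft_force: [0.2, 0.6, -1.4]
opening: 13.0
gripper_force: 29.4
```

>>> step_arm(
  motion=[
    [[0,0,0],[0,0,0]],
    [[0,0,0],[0,0,0]],
    [[0,0,0],[0,0,0]],
    [[0,0,0],[0,0,0]],
  ],
)

```text
clock: 12.23
ee_pos: [502.6, 235.5, 109.3]
ee_rot: [0.675, 0.738, -0.001, -0.0]
ft_force: [0.2, -0.5, -0.9]
opening: 13.2
gripper_force: 29.4
```

Run:
```python
from h import *
print(to([503.6,237.8,30]),yaw())
```

```text
[0.0023 0.0013 0.0793] -84.8692748789362
```

>>> step_arm(
  motion=[
    [[0.001,0.001,0.02],[0,0,0]],
    [[0,0,0.03],[0,0,0]],
    [[0,0,0.02],[0,0,0]],
    [[0,0,0.008],[0,0,0]],
    [[0,0,0.001],[0,0,0]],
  ],
)

```text
clock: 12.65
ee_pos: [503.0, 237.1, 29.3]
ee_rot: [0.674, 0.738, -0.002, -0.001]
ft_force: [-0.2, 0.9, -1.7]
opening: 12.7
gripper_force: 29.4
```

>>> step_arm(
  motion=[
    [[0,0,0],[0,0,0]],
    [[0,0,0],[0,0,0]],
    [[0,0,0],[0,0,0]],
    [[0,0,0],[0,0,0]],
  ],
)

```text
clock: 12.98
ee_pos: [504.9, 238.8, 31.9]
ee_rot: [0.674, 0.739, 0.001, 0.0]
ft_force: [-0.4, 1.2, -0.1]
opening: 12.7
gripper_force: 29.4
```

>>> step_arm(
  motion=[
    [[0,0,0],[0,0,0]],
    [[0,0,0],[0,0,0]],
    [[0,0,0],[0,0,0]],
  ],
  claw=175,
)

```text
clock: 13.23
ee_pos: [504.3, 238.6, 31.1]
ee_rot: [0.674, 0.739, 0.0, 0.0]
ft_force: [-0.1, 0.2, 0.4]
opening: 27.1
gripper_force: 0.0
```

>>> step_arm(
  motion=[
    [[0,0,-0.02],[0,0,0]],
    [[0,0,-0.03],[0,0,0]],
    [[0,0,-0.02],[0,0,0]],
    [[0,0,0],[0,0,0]],
    [[0,0,0],[0,0,0]],
  ],
)

```text
clock: 13.65
ee_pos: [504.8, 238.9, 101.9]
ee_rot: [0.674, 0.739, 0.001, 0.0]
ft_force: [-0.7, -0.2, -0.8]
opening: 26.9
gripper_force: 0.0
```

Run:
```python
from h import *
near([503.6,237.8],37,10,"w10.png"); print(to([437.2,30.5,100]))
```

```text
bore ([255.8, 206.9], 21, [503.1, 238.1])
exp px [256.5 207.3] tool [503.8 238.6 100.8] -84.7
[-0.2011 -0.0856  0.0007]
```

>>> step_arm(
  motion=[
    [[-0.0335,-0.0143,0],[0,0,0]],
    [[-0.0335,-0.0143,0],[0,0,0]],
    [[-0.0335,-0.0143,0],[0,0,0]],
    [[-0.0335,-0.0143,0],[0,0,0]],
    [[-0.0335,-0.0143,0],[0,0,0]],
  ],
  claw=135,
)

```text
clock: 14.12
ee_pos: [446.5, 63.7, 99.6]
ee_rot: [0.674, 0.739, -0.001, -0.001]
ft_force: [0.9, -1.0, 0.4]
opening: 39.9
gripper_force: 0.0
```

>>> step_arm(
  motion=[
    [[-0.0335,-0.0143,0],[0,0,0]],
    [[0,0,0],[0,0,0]],
    [[0,0,0],[0,0,0]],
    [[0,0,0],[0,0,0]],
    [[0,0,0],[0,0,0]],
  ],
)

```text
clock: 14.53
ee_pos: [437.4, 32.0, 100.2]
ee_rot: [0.673, 0.74, -0.0, -0.0]
ft_force: [0.4, 0.3, -0.7]
opening: 39.7
gripper_force: 0.0
```

Run:
```python
from h import *
near([437.2,30.5],32,12,"w11.png"); near([490.2,27],32,12);print(to([437.2,30.5,22]))
```

```text
bore ([262.9, 196.6], 15, [440.3, 39.2])
bore ([250.0, 199.1], 7, [430.3, 36.1])
bore ([257.5, 206.3], 22, [436.8, 30.6])
exp px [258.  206.5] tool [437.4  32.1 100.3] -84.5
bore ([324.3, 206.8], 10, [490.4, 35.4])
bore ([312.2, 212.5], 13, [481.4, 29.6])
bore ([322.2, 216.9], 23, [490.1, 26.6])
exp px [322.4 216.4] tool [437.4  32.1 100.3] -84.5
[-0.0016 -0.0003  0.0783]
```

>>> step_arm(
  motion=[
    [[-0.0014,-0.0003,0.03],[0,0,0]],
    [[0,0,0.03],[0,0,0]],
    [[0,0,0.012],[0,0,0]],
    [[0,0,0.006],[0,0,0]],
    [[0,0,0],[0,0,0]],
  ],
)

```text
clock: 15.05
ee_pos: [436.5, 29.8, 21.5]
ee_rot: [0.673, 0.739, -0.001, -0.001]
ft_force: [-1.5, -0.7, 0.8]
opening: 40.2
gripper_force: 0.0
```

>>> step_arm(
  motion=[
    [[0,0,0],[0,0,0]],
    [[0,0,0],[0,0,0]],
    [[0,0,0],[0,0,0]],
    [[0,0,0],[0,0,0]],
    [[0,0,0],[0,0,0]],
  ],
  claw=255,
)

```text
clock: 15.47
ee_pos: [437.7, 29.2, 23.5]
ee_rot: [0.674, 0.739, 0.001, 0.001]
ft_force: [-0.6, 0.4, 2.5]
opening: 12.6
gripper_force: 29.4
```

>>> step_arm(
  motion=[
    [[0,0,-0.03],[0,0,0]],
    [[0,0,-0.035],[0,0,0]],
    [[0,0,-0.022],[0,0,0]],
    [[0,0,0],[0,0,0]],
    [[0,0,0],[0,0,0]],
  ],
)

```text
clock: 15.88
ee_pos: [437.6, 29.3, 110.8]
ee_rot: [0.674, 0.739, 0.001, 0.001]
ft_force: [0.3, 0.2, -1.3]
opening: 12.7
gripper_force: 29.4
```

>>> step_arm(
  motion=[
    [[0.0285,0.018,0],[0,0,0]],
    [[0.0285,0.018,0],[0,0,0]],
    [[0.0285,0.018,0],[0,0,0]],
    [[0.0285,0.018,0],[0,0,0]],
    [[0.0285,0.018,0],[0,0,0]],
  ],
)

```text
clock: 16.3
ee_pos: [512.8, 180.5, 107.9]
ee_rot: [0.674, 0.739, -0.002, -0.001]
ft_force: [0.4, -0.2, -0.2]
opening: 12.9
gripper_force: 29.4
```

>>> step_arm(
  motion=[
    [[0.0285,0.018,0],[0,0,0]],
    [[0.0285,0.018,0],[0,0,0]],
    [[0,0,0],[0,0,0]],
    [[0,0,0],[0,0,0]],
    [[0,0,0],[0,0,0]],
  ],
)

```text
clock: 16.72
ee_pos: [542.8, 238.1, 107.8]
ee_rot: [0.674, 0.739, -0.002, -0.001]
ft_force: [0.1, -0.7, -0.4]
opening: 13.0
gripper_force: 29.4
```

>>> step_arm(
  motion=[
    [[0,0,0],[0,0,0]],
    [[0,0,0],[0,0,0]],
    [[0,0,0],[0,0,0]],
    [[0,0,0],[0,0,0]],
  ],
)

```text
clock: 17.05
ee_pos: [544.1, 238.4, 109.8]
ee_rot: [0.674, 0.738, -0.0, -0.0]
ft_force: [-0.0, 0.1, 0.7]
opening: 12.8
gripper_force: 29.4
```

Run:
```python
from h import *
print(to([544.4,241.2,30]),yaw())
```

```text
[0.0028 0.0006 0.0798] -84.79975234656224
```

>>> step_arm(
  motion=[
    [[0.002,0,0.02],[0,0,0]],
    [[0,0,0.03],[0,0,0]],
    [[0,0,0.02],[0,0,0]],
    [[0,0,0.008],[0,0,0]],
    [[0,0,0.001],[0,0,0]],
  ],
)

```text
clock: 17.47
ee_pos: [542.9, 240.7, 29.4]
ee_rot: [0.674, 0.739, -0.001, -0.001]
ft_force: [0.4, -0.3, -0.7]
opening: 13.0
gripper_force: 29.4
```

>>> step_arm(
  motion=[
    [[0,0,0],[0,0,0]],
    [[0,0,0],[0,0,0]],
    [[0,0,0],[0,0,0]],
    [[0,0,0],[0,0,0]],
  ],
)

```text
clock: 17.8
ee_pos: [544.7, 241.5, 31.9]
ee_rot: [0.674, 0.739, 0.001, 0.0]
ft_force: [0.8, 0.6, -0.0]
opening: 13.1
gripper_force: 29.4
```

>>> step_arm(
  motion=[
    [[0,0,0],[0,0,0]],
    [[0,0,0],[0,0,0]],
    [[0,0,0],[0,0,0]],
  ],
  claw=175,
)

```text
clock: 18.05
ee_pos: [544.2, 241.4, 31.1]
ee_rot: [0.674, 0.739, 0.0, 0.0]
ft_force: [0.2, -0.6, 0.1]
opening: 27.0
gripper_force: 0.0
```

>>> step_arm(
  motion=[
    [[0,0,-0.02],[0,0,0]],
    [[0,0,-0.03],[0,0,0]],
    [[0,0,-0.02],[0,0,0]],
    [[0,0,0],[0,0,0]],
    [[0,0,0],[0,0,0]],
  ],
)

```text
clock: 18.47
ee_pos: [544.8, 241.5, 102.0]
ee_rot: [0.674, 0.739, 0.001, 0.001]
ft_force: [-0.1, 0.2, -0.4]
opening: 26.7
gripper_force: 0.0
```

Run:
```python
from h import *
near([544.4,241.2],37,10,"w12.png"); print(to([490.2,26.8,100]))
```

```text
bore ([249.4, 200.8], 5, [537.5, 245.4])
bore ([256.6, 204.8], 23, [543.4, 242.5])
bore ([268.2, 205.8], 6, [552.6, 242.5])
exp px [257.7 206.5] tool [543.7 241.3 100.7] -84.7
[-0.2087 -0.073   0.0007]
```

>>> step_arm(
  motion=[
    [[-0.0348,-0.0122,0],[0,0,0]],
    [[-0.0348,-0.0122,0],[0,0,0]],
    [[-0.0348,-0.0122,0],[0,0,0]],
    [[-0.0348,-0.0122,0],[0,0,0]],
    [[-0.0348,-0.0122,0],[0,0,0]],
  ],
  claw=135,
)

```text
clock: 18.93
ee_pos: [497.4, 60.9, 99.4]
ee_rot: [0.674, 0.739, -0.001, -0.001]
ft_force: [0.4, -0.3, -0.1]
opening: 40.4
gripper_force: 0.0
```

>>> step_arm(
  motion=[
    [[-0.0348,-0.0122,0],[0,0,0]],
    [[0,0,0],[0,0,0]],
    [[0,0,0],[0,0,0]],
    [[0,0,0],[0,0,0]],
    [[0,0,0],[0,0,0]],
  ],
)

```text
clock: 19.35
ee_pos: [490.2, 28.3, 100.0]
ee_rot: [0.673, 0.74, -0.0, -0.001]
ft_force: [0.1, 0.8, -0.1]
opening: 40.1
gripper_force: 0.0
```

Run:
```python
from h import *
near([490.2,26.8],32,12,"w13.png"); near([534.7,27.8],32,12);print(to([490.2,26.8,22]))
```

```text
bore ([263.6, 197.6], 12, [493.6, 34.8])
bore ([250.7, 199.7], 6, [483.6, 32.1])
bore ([258.1, 206.9], 22, [490.0, 26.5])
exp px [258.3 206.6] tool [490.3  28.4 100.1] -84.5
bore ([314.0, 200.4], 9, [534.1, 36.3])
bore ([301.3, 204.9], 20, [524.5, 31.6])
bore ([311.2, 211.2], 20, [533.3, 27.0])
exp px [313.2 210.5] tool [490.3  28.4 100.2] -84.5
[-0.0016 -0.0002  0.0782]
```

>>> step_arm(
  motion=[
    [[-0.0014,-0.0002,0.03],[0,0,0]],
    [[0,0,0.03],[0,0,0]],
    [[0,0,0.012],[0,0,0]],
    [[0,0,0.006],[0,0,0]],
    [[0,0,0],[0,0,0]],
  ],
)

```text
clock: 19.87
ee_pos: [489.5, 26.1, 21.4]
ee_rot: [0.673, 0.739, -0.001, -0.001]
ft_force: [-0.2, -0.4, -0.1]
opening: 40.4
gripper_force: 0.0
```

>>> step_arm(
  motion=[
    [[0,0,0],[0,0,0]],
    [[0,0,0],[0,0,0]],
    [[0,0,0],[0,0,0]],
    [[0,0,0],[0,0,0]],
    [[0,0,0],[0,0,0]],
  ],
  claw=255,
)

```text
clock: 20.28
ee_pos: [491.0, 25.4, 23.6]
ee_rot: [0.674, 0.739, 0.001, 0.001]
ft_force: [-0.4, 0.2, 3.3]
opening: 12.8
gripper_force: 29.4
```

>>> step_arm(
  motion=[
    [[0,0,-0.03],[0,0,0]],
    [[0,0,-0.035],[0,0,0]],
    [[0,0,-0.022],[0,0,0]],
    [[0,0,0],[0,0,0]],
    [[0,0,0],[0,0,0]],
  ],
)

```text
clock: 20.7
ee_pos: [490.9, 25.3, 111.0]
ee_rot: [0.674, 0.739, 0.001, 0.001]
ft_force: [0.3, -0.5, -1.8]
opening: 12.5
gripper_force: 29.4
```

>>> step_arm(
  motion=[
    [[0.0312,0.0042,0],[0,0,0]],
    [[0.0312,0.0042,0],[0,0,0]],
    [[0.0312,0.0042,0],[0,0,0]],
    [[0.0312,0.0042,0],[0,0,0]],
    [[0.0312,0.0042,0],[0,0,0]],
  ],
)

```text
clock: 21.12
ee_pos: [495.4, 183.6, 108.1]
ee_rot: [0.674, 0.739, -0.002, -0.001]
ft_force: [1.0, -0.1, -0.2]
opening: 12.8
gripper_force: 29.3
```

>>> step_arm(
  motion=[
    [[0.0312,0.0042,0],[0,0,0]],
    [[0.0312,0.0042,0],[0,0,0]],
    [[0.0312,0.0042,0],[0,0,0]],
    [[0,0,0],[0,0,0]],
    [[0,0,0],[0,0,0]],
  ],
)

```text
clock: 21.53
ee_pos: [498.8, 279.3, 107.6]
ee_rot: [0.672, 0.741, -0.001, -0.001]
ft_force: [0.3, -1.9, -0.6]
opening: 12.6
gripper_force: 29.3
```

>>> step_arm(
  motion=[
    [[0,0,0],[0,0,0]],
    [[0,0,0],[0,0,0]],
    [[0,0,0],[0,0,0]],
    [[0,0,0],[0,0,0]],
    [[0,0,0],[0,0,0]],
  ],
)

```text
clock: 21.95
ee_pos: [500.9, 275.9, 109.8]
ee_rot: [0.674, 0.738, -0.0, 0.0]
ft_force: [-0.2, 0.4, -0.2]
opening: 13.0
gripper_force: 29.3
```

Run:
```python
from h import *
print(to([500.1,278.6,30]),yaw())
```

```text
[ 0.0028 -0.0005  0.0798] -84.81165322382694
```

>>> step_arm(
  motion=[
    [[0.002,-0.0005,0.02],[0,0,0]],
    [[0,0,0.03],[0,0,0]],
    [[0,0,0.02],[0,0,0]],
    [[0,0,0.008],[0,0,0]],
    [[0,0,0.001],[0,0,0]],
  ],
)

```text
clock: 22.37
ee_pos: [499.2, 278.1, 29.5]
ee_rot: [0.674, 0.739, -0.001, -0.001]
ft_force: [1.3, -0.7, -0.7]
opening: 12.9
gripper_force: 29.4
```

>>> step_arm(
  motion=[
    [[0,0,0],[0,0,0]],
    [[0,0,0],[0,0,0]],
    [[0,0,0],[0,0,0]],
    [[0,0,0],[0,0,0]],
  ],
)

```text
clock: 22.7
ee_pos: [500.7, 279.1, 31.8]
ee_rot: [0.674, 0.739, 0.001, 0.0]
ft_force: [-0.3, -0.3, -0.1]
opening: 13.0
gripper_force: 29.3
```

>>> step_arm(
  motion=[
    [[0,0,0],[0,0,0]],
    [[0,0,0],[0,0,0]],
    [[0,0,0],[0,0,0]],
  ],
  claw=175,
)

```text
clock: 22.95
ee_pos: [500.2, 278.9, 31.1]
ee_rot: [0.674, 0.739, 0.0, 0.0]
ft_force: [0.7, -0.4, 0.4]
opening: 26.8
gripper_force: 0.0
```

>>> step_arm(
  motion=[
    [[0,0,-0.02],[0,0,0]],
    [[0,0,-0.03],[0,0,0]],
    [[0,0,-0.02],[0,0,0]],
    [[0,0,0],[0,0,0]],
    [[0,0,0],[0,0,0]],
  ],
)

```text
clock: 23.37
ee_pos: [500.7, 279.2, 101.9]
ee_rot: [0.674, 0.739, 0.001, 0.0]
ft_force: [0.1, 0.1, -0.5]
opening: 26.8
gripper_force: 0.0
```

Run:
```python
from h import *
near([500.1,278.6],37,10,"w14.png"); print(to([533.8,27.2,100]))
```

```text
bore ([256.8, 204.9], 21, [499.6, 280.2])
bore ([245.0, 206.2], 5, [490.4, 278.2])
bore ([267.5, 206.5], 4, [508.1, 279.6])
exp px [257.3 206.8] tool [499.7 278.8 100.7] -84.7
[-0.2537  0.0107  0.0007]
```

>>> step_arm(
  motion=[
    [[-0.0317,0.0013,0],[0,0,0]],
    [[-0.0317,0.0013,0],[0,0,0]],
    [[-0.0317,0.0013,0],[0,0,0]],
    [[-0.0317,0.0013,0],[0,0,0]],
    [[-0.0317,0.0013,0],[0,0,0]],
  ],
  claw=135,
)

```text
clock: 23.83
ee_pos: [520.0, 120.0, 99.3]
ee_rot: [0.674, 0.739, -0.001, -0.001]
ft_force: [0.0, 1.3, -0.2]
opening: 40.0
gripper_force: 0.0
```

>>> step_arm(
  motion=[
    [[-0.0317,0.0013,0],[0,0,0]],
    [[-0.0317,0.0013,0],[0,0,0]],
    [[-0.0317,0.0013,0],[0,0,0]],
    [[0,0,0],[0,0,0]],
    [[0,0,0],[0,0,0]],
  ],
)

```text
clock: 24.25
ee_pos: [532.9, 24.3, 99.6]
ee_rot: [0.676, 0.737, -0.001, -0.0]
ft_force: [-0.8, 1.3, -0.3]
opening: 40.0
gripper_force: 0.0
```

>>> step_arm(
  motion=[
    [[0,0,0],[0,0,0]],
    [[0,0,0],[0,0,0]],
    [[0,0,0],[0,0,0]],
  ],
)

```text
clock: 24.5
ee_pos: [533.2, 29.2, 100.2]
ee_rot: [0.673, 0.74, -0.0, -0.001]
ft_force: [-0.0, 0.1, -0.3]
opening: 40.1
gripper_force: 0.0
```

Run:
```python
from h import *
near([533.8,27.2],32,12,"w15.png");print(to([533.8,27.2,22]))
```

```text
bore ([263.7, 197.8], 16, [536.8, 35.5])
bore ([250.8, 200.1], 9, [526.7, 32.6])
bore ([258.0, 207.3], 22, [533.0, 27.1])
exp px [258.9 207.3] tool [533.4  29.  100.3] -84.6
[-0.0019  0.0003  0.0783]
```

>>> step_arm(
  motion=[
    [[-0.0015,0,0.03],[0,0,0]],
    [[0,0,0.03],[0,0,0]],
    [[0,0,0.012],[0,0,0]],
    [[0,0,0.006],[0,0,0]],
    [[0,0,0],[0,0,0]],
  ],
)

```text
clock: 24.97
ee_pos: [532.9, 26.5, 21.5]
ee_rot: [0.673, 0.739, -0.001, -0.001]
ft_force: [0.1, -0.1, -0.3]
opening: 40.3
gripper_force: 0.0
```

>>> step_arm(
  motion=[
    [[0,0,0],[0,0,0]],
    [[0,0,0],[0,0,0]],
    [[0,0,0],[0,0,0]],
    [[0,0,0],[0,0,0]],
    [[0,0,0],[0,0,0]],
  ],
  claw=255,
)

```text
clock: 25.38
ee_pos: [534.7, 25.8, 23.7]
ee_rot: [0.674, 0.739, 0.001, 0.001]
ft_force: [-0.3, 0.1, 3.5]
opening: 13.0
gripper_force: 29.4
```

>>> step_arm(
  motion=[
    [[0,0,-0.03],[0,0,0]],
    [[0,0,-0.035],[0,0,0]],
    [[0,0,-0.022],[0,0,0]],
    [[0,0,0],[0,0,0]],
    [[0,0,0],[0,0,0]],
  ],
)

```text
clock: 25.8
ee_pos: [534.5, 25.8, 111.1]
ee_rot: [0.674, 0.739, 0.001, 0.001]
ft_force: [-0.6, -0.2, -0.6]
opening: 12.7
gripper_force: 29.3
```

>>> step_arm(
  motion=[
    [[0.0316,0.0039,0],[0,0,0]],
    [[0.0316,0.0039,0],[0,0,0]],
    [[0.0316,0.0039,0],[0,0,0]],
    [[0.0316,0.0039,0],[0,0,0]],
    [[0.0316,0.0039,0],[0,0,0]],
  ],
)

```text
clock: 26.22
ee_pos: [537.3, 186.0, 108.0]
ee_rot: [0.674, 0.739, -0.002, -0.001]
ft_force: [0.2, -0.2, -0.3]
opening: 12.7
gripper_force: 29.3
```

>>> step_arm(
  motion=[
    [[0.0316,0.0039,0],[0,0,0]],
    [[0.0316,0.0039,0],[0,0,0]],
    [[0.0316,0.0039,0],[0,0,0]],
    [[0,0,0],[0,0,0]],
    [[0,0,0],[0,0,0]],
  ],
)

```text
clock: 26.63
ee_pos: [539.5, 283.2, 107.4]
ee_rot: [0.672, 0.741, -0.001, -0.001]
ft_force: [0.9, 0.0, -0.2]
opening: 12.6
gripper_force: 29.3
```

>>> step_arm(
  motion=[
    [[0,0,0],[0,0,0]],
    [[0,0,0],[0,0,0]],
    [[0,0,0],[0,0,0]],
    [[0,0,0],[0,0,0]],
    [[0,0,0],[0,0,0]],
  ],
)

```text
clock: 27.05
ee_pos: [541.9, 279.3, 109.8]
ee_rot: [0.674, 0.738, -0.0, 0.0]
ft_force: [0.3, -0.1, -1.0]
opening: 12.9
gripper_force: 29.3
```

Run:
```python
from h import *
print(to([541,282.1,30]),yaw())
```

```text
[ 0.0029 -0.0006  0.0798] -84.8196459506441
```

After placing this one I lift well clear, check all six cells and look at the handle.

>>> step_arm(
  motion=[
    [[0.002,-0.0006,0.02],[0,0,0]],
    [[0,0,0.03],[0,0,0]],
    [[0,0,0.02],[0,0,0]],
    [[0,0,0.008],[0,0,0]],
    [[0,0,0.001],[0,0,0]],
  ],
)

```text
clock: 27.47
ee_pos: [540.0, 281.6, 29.5]
ee_rot: [0.674, 0.739, -0.001, -0.001]
ft_force: [0.5, -0.5, -0.6]
opening: 12.9
gripper_force: 29.3
```

>>> step_arm(
  motion=[
    [[0,0,0],[0,0,0]],
    [[0,0,0],[0,0,0]],
    [[0,0,0],[0,0,0]],
    [[0,0,0],[0,0,0]],
  ],
)

```text
clock: 27.8
ee_pos: [541.5, 282.5, 31.6]
ee_rot: [0.674, 0.739, 0.001, 0.0]
ft_force: [0.2, -0.7, -0.7]
opening: 12.8
gripper_force: 29.3
```

>>> step_arm(
  motion=[
    [[0,0,0],[0,0,0]],
    [[0,0,0],[0,0,0]],
    [[0,0,0],[0,0,0]],
  ],
  claw=175,
)

```text
clock: 28.05
ee_pos: [541.1, 282.4, 31.0]
ee_rot: [0.674, 0.739, 0.0, 0.0]
ft_force: [0.9, 0.1, -0.1]
opening: 26.9
gripper_force: 0.0
```

>>> step_arm(
  motion=[
    [[0,0,-0.02],[0,0,0]],
    [[0,0,-0.04],[0,0,0]],
    [[0,0,-0.04],[0,0,0]],
    [[0,0,-0.02],[0,0,0]],
    [[0,0,0],[0,0,0]],
  ],
)

```text
clock: 28.47
ee_pos: [544.6, 283.3, 156.8]
ee_rot: [0.674, 0.739, 0.006, 0.002]
ft_force: [-0.3, 0.4, 0.1]
opening: 26.7
gripper_force: 0.0
```

>>> step_arm(
  motion=[
    [[-0.035,-0.03,0],[0,0,0]],
    [[-0.035,-0.03,0],[0,0,0]],
    [[-0.03,-0.03,0],[0,0,0]],
    [[0,0,0],[0,0,0]],
    [[0,0,0],[0,0,0]],
  ],
)

```text
clock: 28.88
ee_pos: [463.3, 179.5, 150.1]
ee_rot: [0.675, 0.737, -0.002, -0.001]
ft_force: [0.8, 0.6, 0.2]
opening: 26.8
gripper_force: 0.0
```

>>> step_arm(
  motion=[
    [[0,0,0],[0,0,0]],
    [[0,0,0],[0,0,0]],
    [[0,0,0],[0,0,0]],
  ],
)

```text
clock: 29.13
ee_pos: [467.1, 183.6, 150.6]
ee_rot: [0.673, 0.74, 0.001, 0.0]
ft_force: [-0.4, -0.2, -0.4]
opening: 26.8
gripper_force: 0.0
```

Run:
```python
from h import *
f,c=snap("wrist","w16.png"); print(tool()[0])
ex=np.array([.9965,.0837]);ey=np.array([-.0837,.9965])
for sx in(-20.5,20.5):
  for sy in(-41,0,41): q=np.array([524,239.5])+sx*ex+sy*ey; print(q.round(1),proj(c,[*q,37]).round(1))
cv2.imwrite("pics/w16b.png",cv2.resize(f,(800,600),interpolation=cv2.INTER_CUBIC))
```

```text
[466.95268582 183.42078052 150.54331252]
[507.  196.9] [301.4 179.3]
[503.6 237.8] [303.8 135.4]
[500.1 278.6] [306.5  87. ]
[547.9 200.4] [344.6 179.7]
[544.4 241.2] [349.1 135.8]
[541.  282.1] [354.   87.5]
```

View pics/w16b.png

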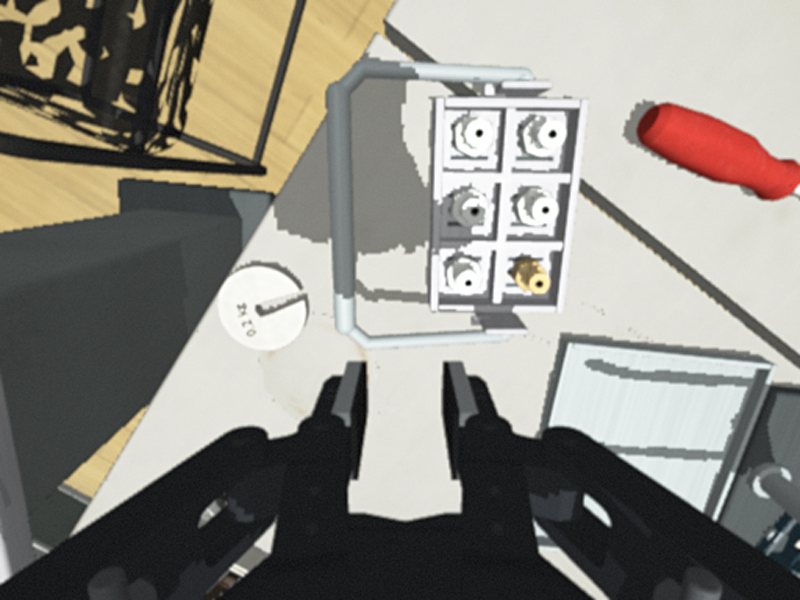

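All six adaptors stand upright in their cells. The bar runs from about (338,90) to (346,325). I'll compare it with the predicted bar position.

Run:
```python
from h import *
c=dict(np.load("pics/w16.png.npz")); k=.64
ex=np.array([.9965,.0837]);ey=np.array([-.0837,.9965])
for s in(-50,0,50):
  q=np.array([524,239.5])-93.6*ex+s*ey; print(s,q.round(1),proj(c,[*q,61.5])/k)
f=cv2.imread("pics/w16.png"); hsv=cv2.cvtColor(f,cv2.COLOR_BGR2HSV)
for v in (90,120,150,180): 
  print(v/k,[tuple(int(t) for t in f[v,u]) for u in range(205,232,2)])
print(to([430.7,231.7,110]))
```

```text
-50 [434.9 181.8] [345.69781958 305.45020997]
0 [430.7 231.7] [342.91676241 214.53262893]
50 [426.5 281.5] [339.75805173 111.2688998 ]
140.625 [(126, 132, 131), (128, 133, 135), (115, 118, 116), (119, 119, 112), (129, 129, 124), (138, 139, 131), (136, 135, 127), (131, 129, 125), (125, 125, 119), (111, 111, 106), (118, 124, 123), (126, 132, 132), (128, 134, 131), (128, 134, 133)]
187.5 [(127, 133, 134), (126, 131, 132), (124, 129, 128), (115, 115, 111), (124, 124, 118), (132, 132, 126), (137, 136, 129), (129, 129, 122), (128, 129, 121), (116, 116, 110), (107, 111, 109), (123, 129, 129), (124, 133, 132), (124, 130, 130)]
234.375 [(124, 131, 131), (124, 130, 130), (122, 129, 128), (117, 121, 118), (121, 122, 115), (128, 127, 121), (138, 136, 130), (135, 133, 127), (130, 129, 123), (122, 123, 117), (106, 107, 102), (120, 125, 125), (123, 128, 128), (121, 127, 128)]
281.25 [(221, 227, 229), (221, 228, 229), (221, 226, 228), (223, 230, 231), (157, 163, 161), (123, 123, 114), (129, 129, 124), (135, 136, 127), (133, 133, 125), (127, 127, 121), (114, 114, 107), (118, 123, 121), (122, 127, 128), (184, 194, 193)]
[ 0.0515 -0.0316  0.0405]
```

The bar is within 2 mm of prediction, at about (429.5, 231.7, 61.5). Move over it and descend.

>>> step_arm(
  motion=[
    [[0.017,-0.011,0.0135],[0,0,0]],
    [[0.017,-0.011,0.0135],[0,0,0]],
    [[0.017,-0.0108,0.0135],[0,0,0]],
    [[0,0,0],[0,0,0]],
    [[0,0,0],[0,0,0]],
  ],
  claw=135,
  grip_force=20,
)

```text
clock: 29.6
ee_pos: [428.1, 231.4, 109.4]
ee_rot: [0.672, 0.74, -0.001, -0.0]
ft_force: [0.5, -0.9, 1.1]
opening: 40.3
gripper_force: 0.0
```

>>> step_arm(
  motion=[
    [[0,0,0],[0,0,0]],
    [[0,0,0],[0,0,0]],
    [[0,0,0],[0,0,0]],
    [[0,0,0],[0,0,0]],
    [[0,0,0],[0,0,0]],
  ],
)

```text
clock: 30.02
ee_pos: [429.3, 229.6, 110.6]
ee_rot: [0.674, 0.739, 0.0, 0.0]
ft_force: [-0.1, 0.4, -0.4]
opening: 40.0
gripper_force: 0.0
```

Run:
```python
from h import *
print(tool()[0],to([429.5,231.6,44]),yaw())
```

```text
[429.25336297 229.58861423 110.56092582] [0.002  0.0004 0.0666] -84.78202497079991
```

>>> step_arm(
  motion=[
    [[0.0015,0.0003,0.02],[0,0,0]],
    [[0,0,0.02],[0,0,0]],
    [[0,0,0.018],[0,0,0]],
    [[0,0,0.0085],[0,0,0]],
    [[0,0,0],[0,0,0]],
  ],
)

```text
clock: 30.43
ee_pos: [428.0, 230.8, 42.3]
ee_rot: [0.674, 0.739, -0.002, -0.001]
ft_force: [0.6, 0.2, -0.8]
opening: 40.4
gripper_force: 0.0
```

>>> step_arm(
  motion=[
    [[0,0,0],[0,0,0]],
    [[0,0,0],[0,0,0]],
    [[0,0,0],[0,0,0]],
    [[0,0,0],[0,0,0]],
    [[0,0,0],[0,0,0]],
  ],
  claw=255,
)

```text
clock: 30.85
ee_pos: [429.7, 231.7, 44.6]
ee_rot: [0.674, 0.739, 0.001, 0.0]
ft_force: [1.2, -1.1, 3.2]
opening: 10.9
gripper_force: 20.7
```

>>> step_arm(
  motion=[
    [[0,0,0],[0,0,0]],
    [[0,0,0],[0,0,0]],
    [[0,0,0],[0,0,0]],
  ],
)

```text
clock: 31.1
ee_pos: [429.6, 231.7, 44.5]
ee_rot: [0.674, 0.739, 0.001, 0.0]
ft_force: [0.4, 0.2, 6.6]
opening: 11.1
gripper_force: 20.9
```

Run:
```python
from h import *
o=env.get_obs(); print(tool()[0],yaw(),o["opening"],o["ft_force"])
```

```text
[429.63089138 231.7045382   44.48164668] -84.73875866463614 11.075590117993286 [0.43371785 0.17093583 6.57317288]
```

The bar is gripped. Swing it up along the arc, first part then check.

>>> step_arm(
  motion=[
    [[0,0.0014,-0.0065],[0,0,0]],
    [[0,0.0018,-0.0064],[0,0,0]],
    [[0,0.0023,-0.0062],[0,0,0]],
    [[0,0.0027,-0.0061],[0,0,0]],
    [[0,0.0031,-0.0058],[0,0,0]],
  ],
)

```text
clock: 31.52
ee_pos: [439.4, 232.4, 75.1]
ee_rot: [0.674, 0.739, -0.001, -0.001]
ft_force: [0.0, -0.1, -2.8]
opening: 11.3
gripper_force: 19.5
```

>>> step_arm(
  motion=[
    [[0,0.0035,-0.0056],[0,0,0]],
    [[0,0.0039,-0.0054],[0,0,0]],
    [[0,0.0043,-0.0051],[0,0,0]],
    [[0,0.0046,-0.0048],[0,0,0]],
    [[0,0.0049,-0.0044],[0,0,0]],
  ],
)

```text
clock: 31.93
ee_pos: [457.1, 233.9, 100.0]
ee_rot: [0.674, 0.739, -0.004, -0.003]
ft_force: [-8.8, -0.7, 4.4]
opening: 11.4
gripper_force: 19.7
```

>>> step_arm(
  motion=[
    [[0,0,0],[0,0,0]],
    [[0,0,0],[0,0,0]],
    [[0,0,0],[0,0,0]],
  ],
)

```text
clock: 32.18
ee_pos: [457.8, 234.0, 100.4]
ee_rot: [0.674, 0.739, -0.003, -0.003]
ft_force: [-6.9, -1.5, 6.1]
opening: 11.0
gripper_force: 19.9
```

Run:
```python
from h import *
o=env.get_obs(); print(tool()[0],yaw(),o["opening"],o["ft_force"],o["wrist_torque"])
f,c=snap("scene","s1.png"); g,_=snap("wrist","w17.png")
cv2.imwrite("pics/s1b.png",np.hstack([cv2.resize(f[170:310,90:270],(440,342)),cv2.resize(g,(360,270))[0:270] if 0 else cv2.resize(g,(360,342))]))
```

```text
[457.79728744 234.01038571 100.44890848] -84.69404090667037 10.952669084648672 [-6.88640498 -1.51820258  6.09967071] [-0.23417576  1.71142199 -0.07749988]
```

View pics/s1b.png

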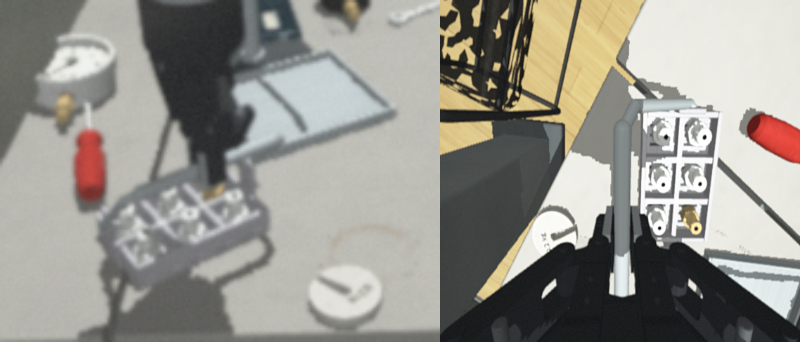

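Handle is rising; the basket stands still with all adaptors upright. The force (-6.9, 6.1 N) is radially outward, so my arc is about 3 mm too tight. I'll correct and continue.

>>> step_arm(
  motion=[
    [[0,0.0032,-0.0064],[0,0,0]],
    [[0,0.0055,-0.0037],[0,0,0]],
    [[0,0.0057,-0.0033],[0,0,0]],
    [[0,0.006,-0.0029],[0,0,0]],
    [[0,0,0],[0,0,0]],
  ],
)

```text
clock: 32.7
ee_pos: [482.4, 236.2, 118.2]
ee_rot: [0.674, 0.739, 0.0, -0.0]
ft_force: [-5.6, -1.7, 9.8]
opening: 10.7
gripper_force: 20.8
```

>>> step_arm(
  motion=[
    [[0,0.0062,-0.0025],[0,0,0]],
    [[0,0.0063,-0.002],[0,0,0]],
    [[0,0,0],[0,0,0]],
    [[0,0,0],[0,0,0]],
  ],
)

```text
clock: 33.03
ee_pos: [496.1, 237.4, 122.6]
ee_rot: [0.674, 0.739, 0.002, 0.001]
ft_force: [-3.2, -1.0, 7.2]
opening: 11.1
gripper_force: 20.9
```

Run:
```python
from h import *
o=env.get_obs(); print(tool()[0],yaw(),o["opening"],o["ft_force"],o["wrist_torque"])
```

```text
[496.10772672 237.42233644 122.5647561 ] -84.76508990369618 11.111721940213531 [-3.16903695 -0.98764519  7.24516423] [-0.26244263  0.7572073  -0.08627371]
```

>>> step_arm(
  motion=[
    [[0,0.0064,-0.0026],[0,0,0]],
    [[0,0.0065,-0.0014],[0,0,0]],
    [[0,0.0066,-0.001],[0,0,0]],
    [[0,0.0066,-0.0005],[0,0,0]],
    [[0,0,0],[0,0,0]],
  ],
)

```text
clock: 33.45
ee_pos: [522.5, 239.8, 126.6]
ee_rot: [0.674, 0.739, 0.001, 0.001]
ft_force: [-0.5, -1.1, 2.9]
opening: 11.3
gripper_force: 20.5
```

>>> step_arm(
  motion=[
    [[0,0,0],[0,0,0]],
    [[0,0,0],[0,0,0]],
    [[0,0,0],[0,0,0]],
  ],
)

```text
clock: 33.7
ee_pos: [520.9, 239.7, 126.6]
ee_rot: [0.674, 0.739, 0.001, 0.001]
ft_force: [-0.3, -1.6, 2.2]
opening: 10.8
gripper_force: 20.5
```

Run:
```python
from h import *
o=env.get_obs(); print(tool()[0],yaw(),o["opening"],o["ft_force"],o["wrist_torque"])
f,c=snap("wrist","w18.png"); g,cs=snap("scene","s2.png"); t,ct=snap("top","t2.png")
ex=np.array([.9965,.0837]);ey=np.array([-.0837,.9965])
for sx,sy in((43.5,64),(-43.5,64),(43.5,-64),(-43.5,-64)): q=np.array([524,239.5])+sx*ex+sy*ey; print(q.round(1),proj(c,[*q,24])/.64)
cv2.imwrite("pics/w18b.png",cv2.resize(f,(800,600),interpolation=cv2.INTER_CUBIC))
```

```text
[520.93079761 239.72498815 126.56449985] -84.74011917011704 10.755108811695054 [-0.27287987 -1.58803694  2.22419278] [-3.72736326e-01  7.84113859e-02 -3.66974792e-04]
[562.  306.9] [489.19942546 189.78511226]
[475.3 299.6] [329.89715771 188.57422369]
[572.7 179.4] [476.16771623 398.56821664]
[486.  172.1] [338.44202155 397.90692895]
```

View pics/w18b.png

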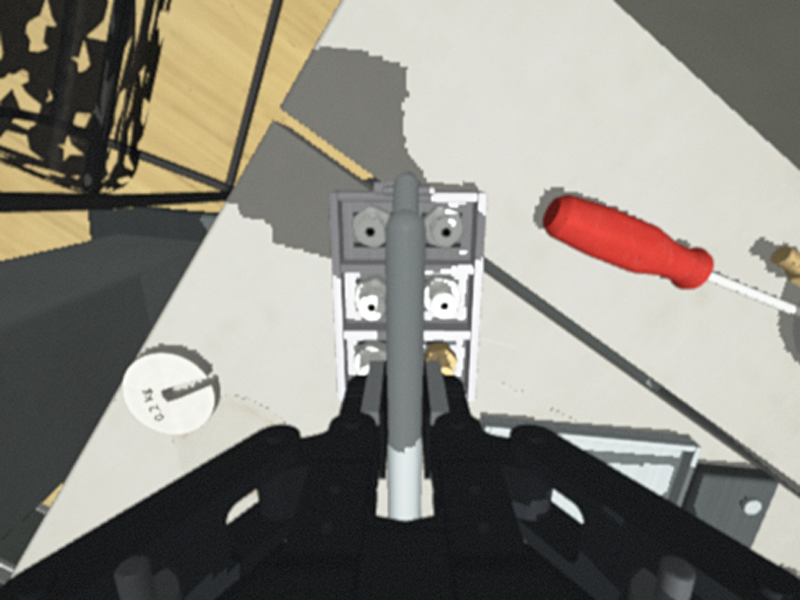

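The handle is up and the basket has moved less than 2 mm. Now I measure the hook, from enlarged crops of the unobstructed top and scene pictures.

Run:
```python
import cv2,numpy as np
t=cv2.imread("pics/top0.png")[120:200,200:265]; s=cv2.imread("pics/scene0.png")[115:215,165:230]
s=cv2.imread("pics/scene0.png")[115:195,165:230]
cv2.imwrite("pics/st.png",np.hstack([cv2.resize(i,None,fx=6,fy=6,interpolation=cv2.INTER_CUBIC) for i in(t,s)]))
```

```text
(no output)
```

View pics/st.png

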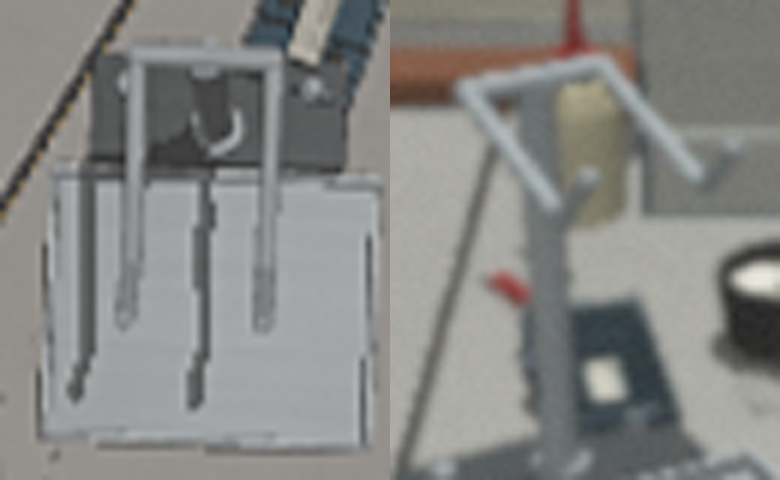

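Run:
```python
from h import *
T=vision.camera_info("top");S=vision.camera_info("scene")
def P(c): return np.diag([1,1,1])@np.array([[c["fx"],0,c["cx"]],[0,c["fy"],c["cy"]],[0,0,1]])@np.c_[np.array(c["R"]),np.array(c["t"])]
def tri(a,b):
    X=cv2.triangulatePoints(P(T),P(S),np.array(a,float).reshape(2,1),np.array(b,float).reshape(2,1)); X=(X[:3]/X[3]).ravel(); return X.round(1),np.round(proj(T,X)-a,1),np.round(proj(S,X)-b,1)
tp=lambda u,v:(200+u/6,120+v/6)
print("tipL",tri(tp(127,322),(197.5,144.7)));print("tipR",tri(tp(263,325),(222.2,139.7)))
print("cornL",tri(tp(137,60),(165+73/6,115+90/6)));print("cornR",tri(tp(275,58),(165+212/6,115+62/6)))
for n,a in(("tipL",(127,325)),("tipR",(263,328))): print(n,plane(T,*tp(*a),220).round(1))
for n,a in(("cL",(137,60)),("cR",(275,58))): print(n,plane(T,*tp(*a),197).round(1))
for n,a in(("dish",(55,172)),("d",(378,183)),("d",(363,448)),("d",(42,437))): print(n,plane(T,*tp(*a),14).round(1))
```

```text
tipL (array([627.2,  96.8, 219.4]), array([-0.3, -0.2]), array([0.5, 0. ]))
tipR (array([626.8,  32.9, 218.4]), array([-0., -0.]), array([0.1, 0. ]))
cornL (array([750.8,  95.1, 214.5]), array([-0.2, -0.1]), array([0.3, 0. ]))
cornR (array([752.8,  29.7, 214.1]), array([0.1, 0. ]), array([-0.1, -0. ]))
tipL [625.3  95.9 220. ]
tipR [625.2  32.8 220. ]
cL [754.1  95.7 197. ]
cR [756.4  30.1 197. ]
dish [728.  151.1  14. ]
d [725.5 -24.9  14. ]
d [580.9 -19.4  14. ]
d [583.4 154.6  14. ]
```

The hook seat comes out at about (657, 64, 202) with yaw about -1.5°. Tip heights of 219 and a 126 mm run from tips to crossbar both match the drawing. Firm up the grip and lift gently.

>>> step_arm(
  motion=[
    [[0,0,0],[0,0,0]],
    [[0,0,0],[0,0,0]],
    [[0,0,0],[0,0,0]],
    [[0,0,0],[0,0,0]],
  ],
  claw=255,
  grip_force=70,
)

```text
clock: 34.18
ee_pos: [520.5, 239.7, 126.7]
ee_rot: [0.674, 0.739, 0.0, 0.0]
ft_force: [0.1, -2.4, 5.0]
opening: 9.4
gripper_force: 68.4
```

>>> step_arm(
  motion=[
    [[0,0,-0.003],[0,0,0]],
    [[0,0,-0.004],[0,0,0]],
    [[0,0,-0.004],[0,0,0]],
    [[0,0,-0.004],[0,0,0]],
    [[0,0,-0.003],[0,0,0]],
  ],
)

```text
clock: 34.6
ee_pos: [519.2, 240.2, 143.9]
ee_rot: [0.674, 0.739, -0.001, -0.0]
ft_force: [-0.3, -0.8, -8.4]
opening: 9.4
gripper_force: 68.2
```

>>> step_arm(
  motion=[
    [[0,0,0],[0,0,0]],
    [[0,0,0],[0,0,0]],
    [[0,0,0],[0,0,0]],
  ],
)

```text
clock: 34.85
ee_pos: [519.7, 239.9, 144.1]
ee_rot: [0.674, 0.739, -0.0, -0.0]
ft_force: [0.9, -0.3, -7.7]
opening: 9.4
gripper_force: 68.3
```

Run:
```python
from h import *
o=env.get_obs(); print(tool()[0],yaw(),o["opening"],o["ft_force"],o["wrist_torque"])
f,c=snap("wrist","w19.png")
f2,c2=dict(np.load("pics/w18.png.npz")),0
for x in bores(f,c,50): print(x[:2],plane(c,*x[0],37+14).round(1)) if 475<x[2][0]<570 and 180<x[2][1]<300 else 0
```

```text
[519.70254163 239.89771246 144.124415  ] -84.72155175131017 9.449345125021702 [ 0.9291978  -0.29210501 -7.7023046 ] [ 0.01571981  0.07755173 -0.03551995]
([291.2, 132.6], 11) [541.8 296.8  51. ]
([288.8, 137.6], 9) [540.3 292.6  51. ]
([312.1, 164.9], 7) [563.1 271.5  51. ]
([230.4, 180.8], 9) [494.1 251.   51. ]
([232.6, 188.2], 8) [496.4 244.4  51. ]
([239.4, 196.5], 17) [502.9 237.3  51. ]
([286.0, 195.5], 16) [544. 242.  51.]
([273.5, 197.5], 4) [533.2 239.2  51. ]
([273.2, 219.0], 5) [535.1 218.7  51. ]
([291.7, 219.0], 7) [551.9 220.2  51. ]
([292.0, 226.0], 8) [553.1 213.4  51. ]
([289.2, 233.2], 4) [551.4 206.   51. ]
```

Full load carried, and the middle bores still line up, so the basket is level. Continue up, turning to the hook's yaw.

>>> step_arm(
  motion=[
    [[0,0,-0.006],[0,0,0.6]],
    [[0,0,-0.01],[0,0,0.7]],
    [[0,0,-0.011],[0,0,0.7]],
    [[0,0,-0.011],[0,0,0.7]],
    [[0,0,-0.011],[0,0,0.7]],
  ],
)

```text
clock: 35.32
ee_pos: [520.5, 240.0, 195.2]
ee_rot: [0.696, 0.718, 0.001, 0.0]
ft_force: [0.8, -0.6, -8.5]
opening: 9.1
gripper_force: 68.5
```

>>> step_arm(
  motion=[
    [[0,0,-0.011],[0,0,0.7]],
    [[0,0,-0.011],[0,0,0.7]],
    [[0,0,-0.01],[0,0,0.7]],
    [[0,0,-0.008],[0,0,0.7]],
    [[0,0,-0.004],[0,0,0.6]],
  ],
)

```text
clock: 35.73
ee_pos: [520.7, 240.0, 239.3]
ee_rot: [0.717, 0.697, 0.001, 0.0]
ft_force: [0.7, 0.1, -8.4]
opening: 9.7
gripper_force: 68.6
```

>>> step_arm(
  motion=[
    [[0,0,0],[0,0,0]],
    [[0,0,0],[0,0,0]],
    [[0,0,0],[0,0,0]],
  ],
)

```text
clock: 35.98
ee_pos: [519.3, 239.8, 236.6]
ee_rot: [0.716, 0.698, -0.001, -0.0]
ft_force: [-0.4, 0.6, -8.3]
opening: 9.4
gripper_force: 68.6
```

Run:
```python
from h import *
o=env.get_obs(); print(tool()[0],yaw(),o["opening"],o["ft_force"],to([545,64,238]),to([657,64,238]))
```

```text
[519.32181004 239.83979966 236.57884167] -91.51452112831245 9.433236918299873 [-0.37949446  0.58777967 -8.30443385] [-0.1751  0.0303 -0.0013] [-0.1721  0.1423 -0.0015]
```

>>> step_arm(
  motion=[
    [[-0.005,0.001,0],[0,0,0]],
    [[-0.009,0.0015,0],[0,0,0]],
    [[-0.012,0.002,0],[0,0,0]],
    [[-0.013,0.0022,0],[0,0,0]],
    [[-0.013,0.0022,0],[0,0,0]],
  ],
)

```text
clock: 36.4
ee_pos: [527.8, 184.8, 237.3]
ee_rot: [0.717, 0.697, -0.001, 0.001]
ft_force: [0.9, -0.2, -8.5]
opening: 9.7
gripper_force: 68.6
```

>>> step_arm(
  motion=[
    [[-0.013,0.0022,0],[0,0,0]],
    [[-0.013,0.0022,0],[0,0,0]],
    [[-0.013,0.0022,0],[0,0,0]],
    [[-0.013,0.0022,0],[0,0,0]],
    [[-0.013,0.0022,0],[0,0,0]],
  ],
)

```text
clock: 36.82
ee_pos: [537.0, 120.9, 237.4]
ee_rot: [0.717, 0.698, 0.0, 0.0]
ft_force: [0.4, 0.1, -8.7]
opening: 9.2
gripper_force: 68.6
```

>>> step_arm(
  motion=[
    [[-0.013,0.0022,0],[0,0,0]],
    [[-0.013,0.0022,0],[0,0,0]],
    [[-0.013,0.0022,0],[0,0,0]],
    [[-0.011,0.002,0],[0,0,0]],
    [[-0.008,0.0016,0],[0,0,0]],
  ],
)

```text
clock: 37.23
ee_pos: [545.7, 61.8, 237.4]
ee_rot: [0.717, 0.697, -0.0, 0.001]
ft_force: [0.7, -2.0, -8.3]
opening: 9.4
gripper_force: 68.6
```

>>> step_arm(
  motion=[
    [[0,0,0],[0,0,0]],
    [[0,0,0],[0,0,0]],
    [[0,0,0],[0,0,0]],
    [[0,0,0],[0,0,0]],
    [[0,0,0],[0,0,0]],
  ],
)

```text
clock: 37.65
ee_pos: [545.3, 65.4, 237.1]
ee_rot: [0.716, 0.698, -0.0, -0.0]
ft_force: [0.9, -0.1, -9.4]
opening: 9.8
gripper_force: 68.5
```

Run:
```python
from h import *
o=env.get_obs(); print(tool()[0],yaw(),o["opening"],o["ft_force"],to([657,64,238]))
f,c=snap("wrist","w20.png"); print(proj(c,[626,64,219]),proj(c,[627,97,219]),proj(c,[751,95,214]),proj(c,[627,33,219]))
```

```text
[545.25119982  65.40919207 237.1347736 ] -91.39843701303528 9.817240402457896 [ 0.87289783 -0.09926221 -9.35650435] [ 0.0013  0.1117 -0.0009]
[386.47628598 230.1221654 ] [394.15104851 179.25713414] [593.0224401  175.48600505] [382.92654531 273.02870075]
```

>>> step_arm(
  motion=[
    [[0,0.004,0],[0,0,0]],
    [[0,0.008,0],[0,0,0]],
    [[0,0.011,0],[0,0,0]],
    [[0,0.011,0],[0,0,0]],
    [[0,0.011,0],[0,0,0]],
  ],
)

```text
clock: 38.12
ee_pos: [591.9, 63.2, 237.3]
ee_rot: [0.716, 0.698, 0.0, 0.0]
ft_force: [0.1, 0.5, -8.9]
opening: 9.4
gripper_force: 68.5
```

>>> step_arm(
  motion=[
    [[0,0.011,0],[0,0,0]],
    [[0,0.011,0],[0,0,0]],
    [[0,0.011,0],[0,0,0]],
    [[0,0.011,0],[0,0,0]],
    [[0,0.01,0],[0,0,0]],
  ],
)

```text
clock: 38.53
ee_pos: [645.9, 61.7, 236.8]
ee_rot: [0.716, 0.698, 0.0, 0.0]
ft_force: [0.1, 0.4, -8.7]
opening: 9.0
gripper_force: 68.5
```

>>> step_arm(
  motion=[
    [[0,0.008,0],[0,0,0]],
    [[0,0.005,0],[0,0,0]],
    [[0,0,0],[0,0,0]],
    [[0,0,0],[0,0,0]],
    [[0,0,0],[0,0,0]],
  ],
)

```text
clock: 38.95
ee_pos: [656.7, 61.2, 237.0]
ee_rot: [0.716, 0.698, -0.001, -0.001]
ft_force: [-0.1, 0.1, -8.2]
opening: 9.5
gripper_force: 68.5
```

>>> step_arm(
  motion=[
    [[0,0,0],[0,0,0]],
    [[0,0,0],[0,0,0]],
    [[0,0,0],[0,0,0]],
    [[0,0,0],[0,0,0]],
    [[0,0,0],[0,0,0]],
  ],
)

```text
clock: 39.37
ee_pos: [657.3, 61.2, 237.4]
ee_rot: [0.716, 0.698, 0.0, 0.0]
ft_force: [1.1, 0.4, -8.8]
opening: 9.3
gripper_force: 68.5
```

Run:
```python
from h import *
o=env.get_obs(); print(tool()[0],yaw(),o["opening"],o["ft_force"],to([657,64,192]))
f,c=snap("wrist","w21.png"); t,_=snap("top","t3.png"); s,_=snap("scene","s3.png")
w=cv2.resize(f,(512,384)); 
v=np.zeros((600,800,3),np.uint8); v[:384,:512]=w; v[:288,512:800]=cv2.resize(s[90:220,140:270],(288,288)); v[300:588,512:800]=cv2.resize(t[120:200,200:280],(288,288))
cv2.imwrite("pics/v3.png",v); print(proj(c,[657,96,202]),proj(c,[627,97,219]),proj(c,[627,33,219]))
```

```text
[657.29996203  61.23489932 237.44508937] -91.519057232217 9.292563900480836 [ 1.12947018  0.4116769  -8.84068601] [ 0.0028 -0.0004  0.0454]
[256.4667303  171.21819825] [205.84812153 177.11107934] [213.78499648 271.2001905 ]
```

View pics/v3.png

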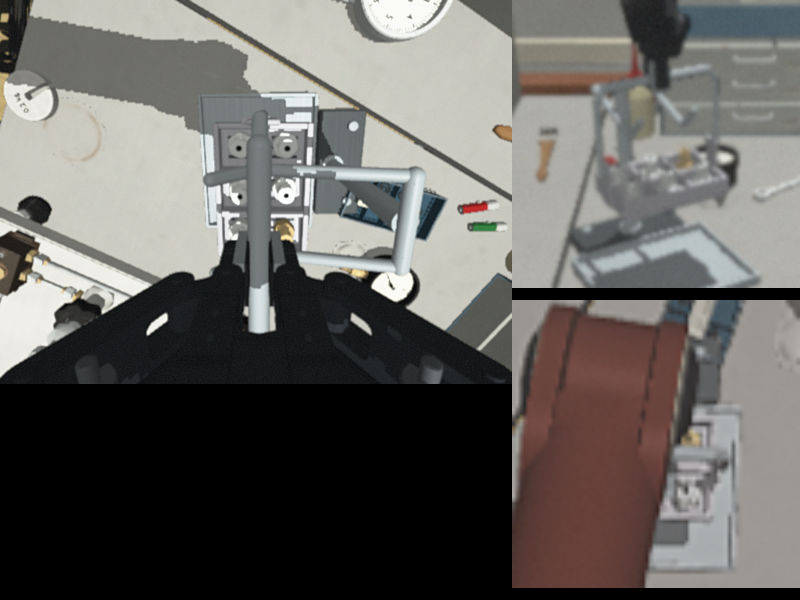

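The prong tip is at (207,180) against a prediction of (206,177). The bar is above both prongs, between tips and crossbar, and the loaded basket is level. Now lower.

>>> step_arm(
  motion=[
    [[0.002,0,0.006],[0,0,0]],
    [[0,0,0.01],[0,0,0]],
    [[0,0,0.01],[0,0,0]],
    [[0,0,0.008],[0,0,0]],
    [[0,0,0.005],[0,0,0]],
  ],
)

```text
clock: 39.93
ee_pos: [656.1, 63.3, 195.7]
ee_rot: [0.716, 0.698, -0.002, -0.001]
ft_force: [-1.4, -0.7, -8.5]
opening: 9.6
gripper_force: 68.5
```

>>> step_arm(
  motion=[
    [[0,0,0.003],[0,0,0]],
    [[0,0,0],[0,0,0]],
    [[0,0,0],[0,0,0]],
    [[0,0,0],[0,0,0]],
  ],
)

```text
clock: 40.27
ee_pos: [658.0, 63.0, 196.0]
ee_rot: [0.716, 0.698, 0.001, 0.001]
ft_force: [0.4, 0.4, -7.7]
opening: 9.4
gripper_force: 68.4
```

>>> step_arm(
  motion=[
    [[0,0,0.002],[0,0,0]],
    [[0,0,0.001],[0,0,0]],
    [[0,0,0],[0,0,0]],
    [[0,0,0],[0,0,0]],
  ],
)

```text
clock: 40.6
ee_pos: [657.3, 63.2, 192.3]
ee_rot: [0.716, 0.698, -0.0, -0.0]
ft_force: [-0.6, 0.3, -8.8]
opening: 9.5
gripper_force: 68.5
```

>>> step_arm(
  motion=[
    [[0,0,0.001],[0,0,0]],
    [[0,0,0.001],[0,0,0]],
    [[0,0,0],[0,0,0]],
    [[0,0,0],[0,0,0]],
  ],
)

```text
clock: 40.93
ee_pos: [657.7, 63.2, 190.5]
ee_rot: [0.716, 0.698, 0.0, 0.0]
ft_force: [0.3, 0.6, -7.4]
opening: 9.4
gripper_force: 68.7
```

>>> step_arm(
  motion=[
    [[0,0,0.001],[0,0,0]],
    [[0,0,0.001],[0,0,0]],
    [[0,0,0],[0,0,0]],
    [[0,0,0],[0,0,0]],
  ],
)

```text
clock: 41.27
ee_pos: [658.7, 63.1, 189.2]
ee_rot: [0.716, 0.698, 0.001, 0.001]
ft_force: [2.2, 0.2, -5.0]
opening: 9.4
gripper_force: 68.9
```

>>> step_arm(
  motion=[
    [[0,0,0.001],[0,0,0]],
    [[0,0,0],[0,0,0]],
    [[0,0,0],[0,0,0]],
    [[0,0,0],[0,0,0]],
  ],
)

```text
clock: 41.6
ee_pos: [659.0, 63.1, 188.7]
ee_rot: [0.716, 0.698, 0.002, 0.002]
ft_force: [3.6, -0.1, 0.9]
opening: 9.1
gripper_force: 69.5
```

Contact at the predicted height. The +x push means the bar bears on the upturned part, so I ease it 2–3 mm back.

>>> step_arm(
  motion=[
    [[0,0.0015,0],[0,0,0]],
    [[0,0.001,0],[0,0,0]],
    [[0,0,0],[0,0,0]],
    [[0,0,0],[0,0,0]],
  ],
)

```text
clock: 41.93
ee_pos: [659.6, 63.0, 187.9]
ee_rot: [0.716, 0.698, -0.0, -0.0]
ft_force: [-0.4, 0.8, 5.5]
opening: 9.5
gripper_force: 70.0
```

>>> step_arm(
  motion=[
    [[0,0,0.001],[0,0,0]],
    [[0,0,0],[0,0,0]],
    [[0,0,0],[0,0,0]],
    [[0,0,0],[0,0,0]],
  ],
)

```text
clock: 42.27
ee_pos: [659.7, 63.0, 187.9]
ee_rot: [0.716, 0.698, 0.0, -0.0]
ft_force: [-1.6, 0.8, 7.7]
opening: 9.5
gripper_force: 70.4
```

>>> step_arm(
  motion=[
    [[0,0,-0.001],[0,0,0]],
    [[0,0,0],[0,0,0]],
    [[0,0,0],[0,0,0]],
  ],
  grip_force=20,
)

```text
clock: 42.52
ee_pos: [659.7, 63.0, 187.9]
ee_rot: [0.716, 0.698, -0.0, -0.0]
ft_force: [-1.2, -0.8, 6.2]
opening: 9.6
gripper_force: 70.0
```

>>> step_arm(
  motion=[
    [[0,0,0],[0,0,0]],
    [[0,0,0],[0,0,0]],
    [[0,0,0],[0,0,0]],
  ],
  claw=205,
)

```text
clock: 42.77
ee_pos: [659.2, 63.3, 186.2]
ee_rot: [0.717, 0.698, -0.001, -0.001]
ft_force: [-0.7, -0.4, -0.7]
opening: 16.3
gripper_force: 0.0
```

>>> step_arm(
  motion=[
    [[0,0,0],[0,0,0]],
    [[0,0,0],[0,0,0]],
    [[0,0,0],[0,0,0]],
    [[0,0,0],[0,0,0]],
    [[0,0,0],[0,0,0]],
  ],
  claw=140,
)

```text
clock: 43.18
ee_pos: [659.9, 63.1, 187.2]
ee_rot: [0.716, 0.698, -0.0, -0.0]
ft_force: [-0.3, -0.1, 0.7]
opening: 38.5
gripper_force: 0.0
```

>>> step_arm(
  motion=[
    [[0,0,-0.006],[0,0,0]],
    [[0,0,-0.01],[0,0,0]],
    [[0,0,-0.02],[0,0,0]],
    [[0,0,-0.03],[0,0,0]],
    [[0,0,-0.03],[0,0,0]],
  ],
)

```text
clock: 43.6
ee_pos: [659.6, 63.1, 284.8]
ee_rot: [0.717, 0.698, -0.0, -0.0]
ft_force: [0.2, 0.8, 0.3]
opening: 38.7
gripper_force: 0.0
```

>>> step_arm(
  motion=[
    [[0,-0.03,0],[0,0,0]],
    [[0,-0.03,0],[0,0,0]],
    [[0,-0.03,0],[0,0,0]],
    [[0,-0.03,0],[0,0,0]],
    [[0,0,0],[0,0,0]],
  ],
)

```text
clock: 44.02
ee_pos: [533.9, 66.0, 284.1]
ee_rot: [0.717, 0.697, -0.001, -0.003]
ft_force: [-0.1, -0.4, -1.0]
opening: 38.6
gripper_force: 0.0
```

>>> step_arm(
  motion=[
    [[0,0,0],[0,0,0]],
    [[0,0,0],[0,0,0]],
    [[0,0,0],[0,0,0]],
    [[0,0,0],[0,0,0]],
    [[0,0,0],[0,0,0]],
  ],
)

```text
clock: 44.43
ee_pos: [540.9, 66.2, 283.2]
ee_rot: [0.717, 0.698, -0.0, 0.0]
ft_force: [-0.0, 0.5, 0.1]
opening: 38.5
gripper_force: 0.0
```

Run:
```python
from h import *
o=env.get_obs(); print(tool()[0],o["opening"],o["ft_force"])
f,c=snap("wrist","w22.png"); t,T=snap("top","t4.png"); s,S=snap("scene","s4.png"); s2,_=snap("scene","s5.png")
print("motion",np.abs(s2.astype(int)-s)[90:220,140:270].max(), cv2.absdiff(cv2.GaussianBlur(s,(5,5),0),cv2.GaussianBlur(s2,(5,5),0))[90:220,140:270].max())
v=np.zeros((600,800,3),np.uint8); v[:384,:400]=cv2.resize(f,(400,384)); v[:400,400:800]=cv2.resize(s[100:220,150:270],(400,400)); v[384:600,:216]=cv2.resize(t[120:200,190:270],(216,216))
cv2.imwrite("pics/v4.png",v); print("bar ends scene",proj(S,[657,64-59,202]),proj(S,[657,64+59,202]),proj(S,[657,64,72]))
```

```text
[540.86490223  66.19608094 283.21891156] 38.45415943109574 [-0.0025975   0.53035114  0.06343282]
motion 19 9
bar ends scene [226.33664629 139.61614914] [182.77564469 149.52669993] [207.43013375 190.77809607]
```

View pics/v4.png

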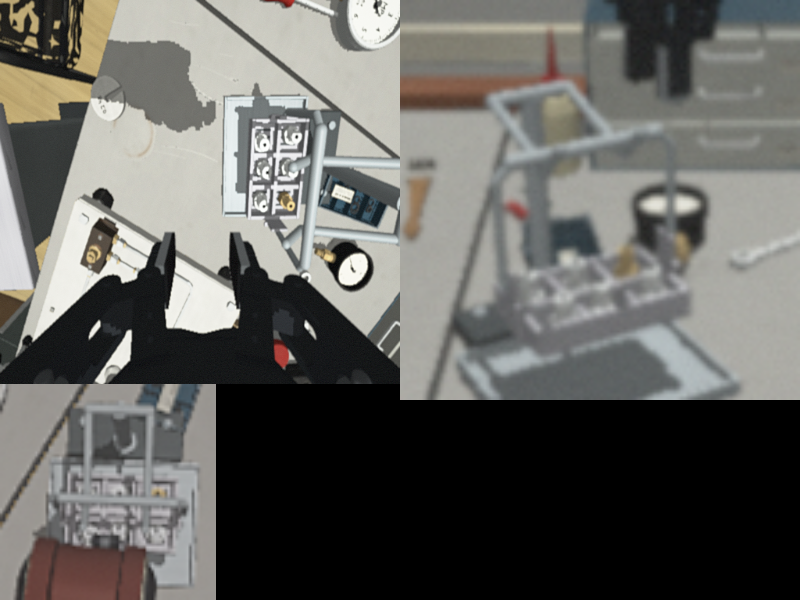

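The bar lies in both prongs ((668,130) to (500,170) in the scene crop). The basket hangs level with all six adaptors standing, and the gripper is clear. Let it settle, then hand in.

>>> step_arm(
  motion=[
    [[0,-0.01,0],[0,0,0]],
    [[0,0,0],[0,0,0]],
    [[0,0,0],[0,0,0]],
    [[0,0,0],[0,0,0]],
    [[0,0,0],[0,0,0]],
  ],
)

```text
clock: 45.05
ee_pos: [530.4, 66.6, 283.4]
ee_rot: [0.716, 0.698, 0.0, 0.0]
ft_force: [-0.5, 0.1, 1.2]
opening: 38.7
gripper_force: 0.0
```

>>> step_arm(
  motion=[
    [[0,0,0],[0,0,0]],
    [[0,0,0],[0,0,0]],
    [[0,0,0],[0,0,0]],
    [[0,0,0],[0,0,0]],
    [[0,0,0],[0,0,0]],
  ],
)

```text
clock: 45.47
ee_pos: [530.0, 66.6, 283.3]
ee_rot: [0.716, 0.698, -0.0, 0.0]
ft_force: [0.0, 0.3, 0.6]
opening: 38.5
gripper_force: 0.0
```

>>> step_arm(
  motion=[
    [[0,0,0],[0,0,0]],
    [[0,0,0],[0,0,0]],
    [[0,0,0],[0,0,0]],
    [[0,0,0],[0,0,0]],
    [[0,0,0],[0,0,0]],
  ],
)

```text
clock: 45.88
ee_pos: [530.0, 66.6, 283.3]
ee_rot: [0.716, 0.698, -0.0, -0.0]
ft_force: [0.1, 0.4, 0.2]
opening: 38.6
gripper_force: 0.0
```

>>> step_arm(
  motion=[
    [[0,0,0],[0,0,0]],
    [[0,0,0],[0,0,0]],
    [[0,0,0],[0,0,0]],
    [[0,0,0],[0,0,0]],
    [[0,0,0],[0,0,0]],
  ],
)

```text
clock: 46.3
ee_pos: [530.0, 66.6, 283.3]
ee_rot: [0.716, 0.698, -0.0, -0.0]
ft_force: [-0.2, 0.1, 0.3]
opening: 38.5
gripper_force: 0.0
```

Run:
```python
from h import *
from plant import hand_in
a=[cv2.GaussianBlur(snap("scene")[0],(5,5),0)[130:210,170:270].astype(float) for _ in range(6)]
print([round(np.abs(x-a[0]).max(),1) for x in a[1:]])
print(hand_in())
```

```text
[np.float64(3.0), np.float64(3.0), np.float64(3.0), np.float64(3.0), np.float64(3.0)]
the job is handed in; nothing more can be done
None
```

Job handed in at about 46 s (no verdict came back): all six adaptors stand upright in the basket, which hangs level and still by its handle on both prongs with the gripper clear, and the bystanders were left alone.

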